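Unfold a crank, open a can rack, swap the short can, refill and clamp it

ROBOT

A 6-joint arm with a two-finger parallel gripper is mounted at the origin on a cart in front of the work surface, level with it; the furniture and walls round the work are solid. World frame = base frame: x ahead of the robot, y to its left, z up, the work surface at z = 0. Lengths are in m, angles in rad, forces in N, time in s.
With the tool pointing down it reaches from about 0.425 to 1.125 m from the base axis. Payload 14.9 kg.
Tool frame: the origin (TCP) lies midway between the tips of the shut fingers; the grasp point (between the pads) lies 19 mm behind it (robot.grasp_offset is the distance from the TCP to the grasp point, in m); z points along the fingers, y is the direction in which the jaws open and shut (so a half turn about z gives the same grasp; the last joint's range is limited). The gripper opens to 91 mm and grips with 3 to 60 N. Pads are 32 mm wide; open, the fingers measure 118 mm over their backs; the gripper's body (76 mm by 178 mm) begins 60 mm behind the grasp point.
Start: joints at [-1.288, 0.379, 1.734, -0, 1.028, -0.033], TCP at [0.217, -0.665, 0.214] pointing down, gripper open.
Joint ranges: [-2.77, 2.77], [-0.74, 2.19], [0, 2.66], [-1.06, 4.2], [0.31, 2.87], [-3.08, 3.08]. Speed limits (rad/s): [1.89, 1.89, 2.39, 3.14, 3.14, 3.14].

INTERFACE

Orientations are given as a unit quaternion [x, y, z, w].
In Python, from workcell import robot, vision gives the robot as it stands. The module is installed in compiled form; this text tells all that it offers.
- The arm moves only by the tool play_rows, never from a script. Its argument "plan" is a list of rows, each a list of 4 numbers: the shift along the tool's x, y, z in cm, then the turn about the tool's z in rad. A call has 1 to 8 rows; each row is the pose to reach, as a shift and turn from the pose measured when the call began, along the tool's axes at that moment; what a row does not reach only later rows make up. A row lasts 1/8 s, in which the tool goes at most 62.5 mm and 10.7 degrees, less where a joint would pass 70% of its speed; a pose out of reach is approached as far as the arm can. A call with a gripper value outside its range is refused whole. "fingers" is the finger opening in cm, from 0 to 9.12, set as the call begins (left out, the last holds). The fingers move at their own pace and stop on an object; "newtons" is the grip in N (left out, the last holds). Time passes only in rows, so rows that repeat a pose let the fingers close. It gives the time, the measured TCP pose, the force and the opening at its end, in the units of the state.
- robot.read_state(): the state, without advancing time (a new reading comes with each control period).
- vision.capture(name): name is "scene" or "top"; returns the picture (420x560x3 uint8, red, green, blue); there is no depth.
- vision.camera_info(name): a dict with "K" (3x3 intrinsics, pixels), "D" ([k1, k2, p1, p2, k3] as OpenCV has them; the pictures are not rectified), "R" (3x3) and "t" (3): a world point X has camera coordinates R X + t. Camera axes: x right, y down, z forward; pixel columns grow to the right and rows downward; lengths in m; the calibration is good to about 2 mm. A picture is of the moment at which its call begins. camera_info takes no time and is no camera call.
- robot.finish_job(): hands the job in, once; it reports no verdict.
The state is a dict: "t": time; "joints": joint angles; "qd": joint speeds; "joint_efforts": joint torques, N m; "eef_pos": TCP position; "ee_rot": TCP orientation; "force": force on the tool from outside, world axes, zero at the start; "torque": the same for the moment, N m; "gripper_width": opening from 0.0 (shut) to 1.0 (fully open).
Only numpy, scipy, OpenCV 4.12 (cv2) and the standard library are available. Lean on these libraries where they do the work, as an engineer would, in place of code of your own. Each camera call takes 0.05 s, during which the arm holds its last target.

TASK

A small hand-cranked rack clamps a kit of sample cans, but one of them is the wrong sort: it is shorter than the others. Unfold the crank's handle until it stands upright, crank the clamp fully open, stand the short can in the small reject tray, and load every full-size can that stands loose on the table to the right of the rack into the rack, one to a place, next to the ones already there. Then crank the clamp fully shut and fold the crank's handle down flat again; keep the handle upright whenever you crank, take no can out of the rack while it is clamped, and leave the tape roll and the sample beaker where they are.

Things in the scene. Friction and masses are not known exactly. Their poses are not given: they have to be found in the camera images.
- rack: fixed can rack, an aluminium channel 164 mm deep (x), 324 mm long (y). Origin on the table under the middle of the row; x points away from the robot (yaw within 0.1 rad), y along the row to the left, z up. Four places at rack y = -0.114, -0.038, 0.038, 0.114 m, x = 0; floor 8 mm above the table. Fence on the robot's side: inner face at rack x = -33 mm.
- place_row (a point): middle of the row of places, on the rack's floor. Upright fins as high as the fence part the places (rack x -33 to -10 mm). Fence and clamp bar reach 64 mm above the table, so grip cans above that, across the row (one finger on the robot's side, one on the far side); along the row cans are only 10 mm apart. The seamer beyond has a front column at world x = 0.546, y = 0 to 0.04 m, and a head over x = 0.575 m.
- clamp_bar (a joint): the clamp bar on the far side of the row, driven by the crank: 0 = shut (its face at rack x = 34 mm, 1 to 2 mm clear of the cans), 0.040 m = fully open (moved away from the robot). 5.1 mm a radian of the crank.
- crank (a joint): angle of the crank about its upright shaft, rad, counter-clockwise seen from above positive; 0 = clamp shut, with the arm pointing along rack +y; it turns counter-clockwise 1 1/4 turns to the stop at 7.85 = fully open. Starts at 0 to 0.2. It takes about 2 to 4 N at the handle and stays where it is left.
- crank_grip (a joint): fold angle of the crank's handle about the hinge at the end of the crank arm: 0 = folded flat, lying on the arm from the arm's end inwards towards and over the shaft; 1.57 = standing upright at its stop, ready to crank. Starts at 0 to 0.15. A stiff hinge: it stays where it is left, about 5 N at the handle's end moves it.
- crank_axis (a point): point on the crank's shaft axis, 152 mm above the table (the height of the fold hinge), at rack x = 0, y = 0.235 m. The crank arm is a flat steel bar 14 mm wide, 126 to 136 mm above the table, on a gearbox tower 56 mm square; arm, folded handle and upright handle all pass above the cans.
- fold_hinge (a point): the fold hinge at the end of the crank arm, 65 mm from the shaft axis, 152 mm above the table; it turns with the crank. The hinge axis is level and square to the arm.
- grip_mid (a point): point on the centre line of the handle, 55 mm from the fold hinge. The handle is a black round bar 20 mm thick reaching from 16 to 88 mm from the hinge; upright its top is 240 mm above the table. Folded, its centre line is 152 mm above the table and fingers can straddle it and the narrower arm below.
- short_can: the wrong can: metal cylinder 66 mm across but only 100 mm tall, 0.28 kg, standing in one of the rack's places at the start; origin at the centre of its underside, z along its axis.
- reject_tray: loose square dark steel tray, 0.7 kg, 104 mm outside, wall 4 mm thick and 18 mm high, floor 4 mm above the table; origin under its centre, on the table. Stands to the right of the seamer; may be pushed aside during the work.
- tape_roll: roll of packing tape 101 mm across, 48 mm high, lying flat beyond the reject tray; bystander. Origin at the centre of its underside.
- sample_beaker: clear plastic beaker 56 mm across, 79 mm tall, standing at the left edge of the table, beyond the crank; bystander. Origin at the centre of its underside.
- kit_can_a: in the rack at the start (absent in some starts): full-size filled drink can, a plain metal cylinder 66 mm across and 122 mm tall, 0.37 kg, standing upright; origin at the centre of its underside, z along its axis.
- kit_can_b: in the rack at the start (absent in some starts): full-size filled drink can, a plain metal cylinder 66 mm across and 122 mm tall, 0.37 kg, standing upright; origin at the centre of its underside, z along its axis.
- kit_can_c: in the rack at the start (absent in some starts): full-size filled drink can, a plain metal cylinder 66 mm across and 122 mm tall, 0.37 kg, standing upright; origin at the centre of its underside, z along its axis.
- stock_can_a: loose on the table to the right of the rack at the start (absent in some starts): full-size filled drink can, a plain metal cylinder 66 mm across and 122 mm tall, 0.37 kg, standing upright; origin at the centre of its underside, z along its axis.
- stock_can_b: loose on the table to the right of the rack at the start (absent in some starts): full-size filled drink can, a plain metal cylinder 66 mm across and 122 mm tall, 0.37 kg, standing upright; origin at the centre of its underside, z along its axis.
- stock_can_c: loose on the table to the right of the rack at the start (absent in some starts): full-size filled drink can, a plain metal cylinder 66 mm across and 122 mm tall, 0.37 kg, standing upright; origin at the centre of its underside, z along its axis.

How it is judged:
By the outcome, as a careful person would: the job done as asked, in the order asked, and still so for the second after the job is handed in, with the robot touching nothing.
Of kit_can_a, kit_can_b, kit_can_c only 1 to 2 are there at a start; the rules pass over those that are not, and their reading is None.
Of stock_can_a, stock_can_b, stock_can_c only 1 to 2 are there at a start; the rules pass over those that are not, and their reading is None.
At some moment in a run one of reject_tray may be knocked a few centimetres aside while the robot is not near it.
It also fails if it takes over 210 s, if anything falls off the work surface, if the arm or the gripper's body presses on something with over 40 N, if the wrist force passes 120 N, or if a joint passes its speed limit or range.

## Working session

There is one attempt and no reset: what is moved stays moved. The work goes in short steps, Python scripts to look and compute and a tool call to move; the robot and the scene stay as the last step left them, time stands still between calls to the robot, and variables do not carry over. Pictures are saved under pics/ and viewed, and the job is handed in when it is done.

Besides the shell and the picture viewer there is one more tool, called after ">>>" in YAML: its name, and indented under it one key for each argument. play_rows: Moves the arm, as the interface text tells. Its arguments: {"type":"object","properties":{"plan":{"type":"array"},"fingers":{"type":"number"},"newtons":{"type":"number"}},"required":["plan"]}

```bash
mkdir -p pics; ls; python3 - <<'E'
from workcell import robot, vision
import cv2
s=robot.read_state(); print(s)
for n in ("scene","top"):
    im=vision.capture(n); cv2.imwrite(f"pics/{n}0.png",cv2.resize(im[:,:,::-1],(800,600),interpolation=cv2.INTER_CUBIC))
    cv2.imwrite(f"pics/{n}0_raw.png",im[:,:,::-1])
    print(vision.camera_info(n))
E
```

```text
pics
{'t': 0.0, 'joints': array([-1.28827960e+00,  3.79405333e-01,  1.73478144e+00, -3.56843473e-06,
        1.02847798e+00, -3.32796047e-02]), 'qd': array([-0.0010608 ,  0.00094307, -0.00211442,  0.00023619,  0.00022393,
        0.00015322]), 'joint_efforts': array([ 2.02471419e-03, -7.63724256e+01, -4.34368229e+01,  6.51744660e-02,
        4.23191884e-02, -9.01308340e-05]), 'eef_pos': array([ 0.21729945, -0.66500531,  0.21329018]), 'ee_rot': array([ 9.87559676e-01,  1.57243755e-01, -6.81448947e-05, -5.31703261e-04]), 'force': array([-0.01116598,  0.60424186,  0.19428898]), 'torque': array([-0.04155952, -0.0787598 , -0.05513247]), 'gripper_width': 1.0018198648400478}
{'K': array([[461.15464336,   0.        , 271.50131817],
       [  0.        , 461.15464336, 207.90263541],
       [  0.        ,   0.        ,   1.        ]]), 'D': array([-0.01090964,  0.        ,  0.        ,  0.        ,  0.        ]), 'R': array([[-0.67107257, -0.74095562,  0.02542391],
       [-0.36231046,  0.29783491, -0.88319052],
       [ 0.64683285, -0.60189628, -0.46832481]]), 't': array([0.39123705, 0.31082887, 1.13580775])}
{'K': array([[421.99962381,   0.        , 280.30263038],
       [  0.        , 421.99962381, 205.93887892],
       [  0.        ,   0.        ,   1.        ]]), 'D': array([-0.05583418,  0.        ,  0.        ,  0.        ,  0.        ]), 'R': array([[ 2.67172553e-02, -9.99635479e-01,  3.88548462e-03],
       [-9.84709975e-01, -2.69872720e-02, -1.72098671e-01],
       [ 1.72140796e-01,  7.71928687e-04, -9.85072053e-01]]), 't': array([-0.03507038,  0.60468555,  1.12791406])}
```

View pics/scene0.png

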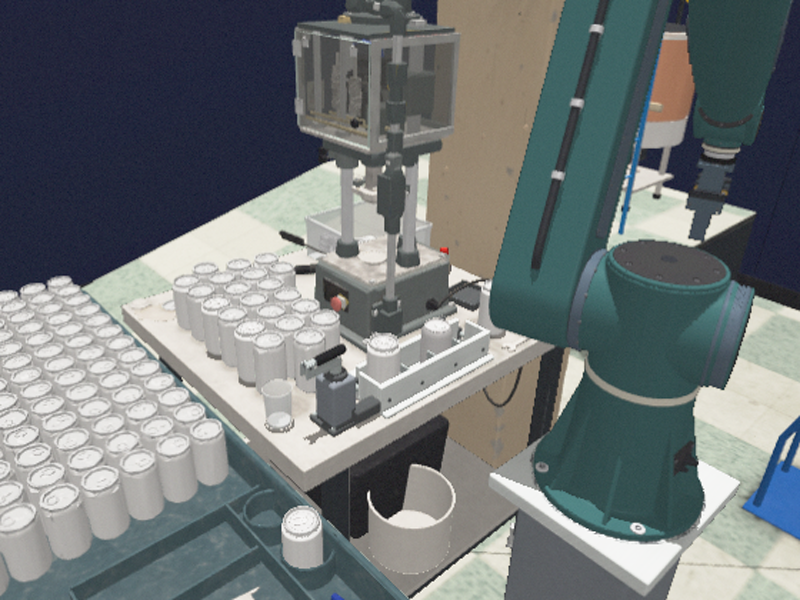

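View pics/top0.png

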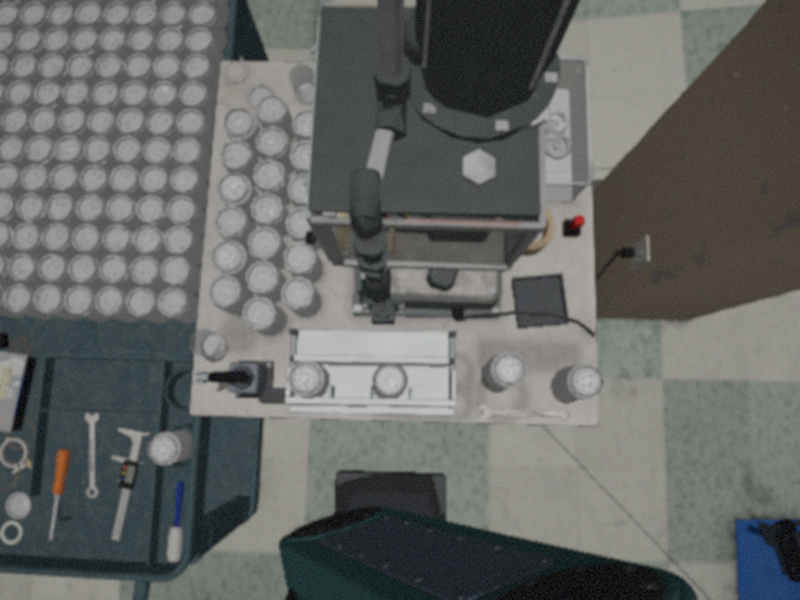

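The top view shows the rack in the middle, around (375,370), with cans at (308,378) and (390,380). Two loose cans stand at (503,370) and (578,382), the dark tray is at (540,300), and the crank is at (240,377).

```bash
cat > h.py <<'E'
import numpy as np, cv2
from workcell import robot, vision
from scipy.spatial.transform import Rotation as Ro
CI={n:vision.camera_info(n) for n in("scene","top")}
def proj(n,X):
    c=CI[n]; r,_=cv2.Rodrigues(c["R"]); p,_=cv2.projectPoints(np.atleast_2d(np.array(X,float)),r,np.array(c["t"],float),c["K"],np.array(c["D"],float)); return p[:,0]
def back(n,uv,z):
    c=CI[n]; u=cv2.undistortPoints(np.array(uv,float).reshape(-1,1,2),c["K"],np.array(c["D"],float))[:,0]
    d=np.c_[u,np.ones(len(u))]@c["R"]; o=-c["R"].T@c["t"]
    return o+d*((z-o[2])/d[:,2])[:,None]
def crop(n,box,name,s=None,marks=()):
    im=vision.capture(n)[:,:,::-1].copy(); x0,y0,x1,y1=box
    s=s or min(800/(x1-x0),600/(y1-y0))
    o=cv2.resize(im[y0:y1,x0:x1],None,fx=s,fy=s,interpolation=cv2.INTER_CUBIC)
    for m in marks:
        p=((np.array(m)-[x0,y0]+.5)*s).astype(int); cv2.circle(o,tuple(map(int,p)),2,(0,0,255),-1)
    cv2.imwrite(f"pics/{name}.png",o); print(name,"scale",s,"origin",x0,y0)
def down(yaw):  # tool z down, tool y axis direction angle = yaw in world (jaw axis), 
    y=np.array([np.cos(yaw),np.sin(yaw),0]); z=np.array([0,0,-1.]); x=np.cross(y,z); return Ro.from_matrix(np.c_[x,y,z])
def rel(p,yaw=None):
    """shift cm in tool axes + turn needed to reach TCP p with jaw-axis yaw"""
    s=robot.read_state(); R=Ro.from_quat(s["ee_rot"]); M=R.as_matrix()
    d=M.T@(np.array(p)-s["eef_pos"])*100
    y=M[:,1]; cy=np.arctan2(y[1],y[0]); t=0
    if yaw is not None:
        t=-(yaw-cy)      # turn about tool z (down)
        t=(t+np.pi/2)%np.pi-np.pi/2
    print("rel cm",np.round(d,2),"turn",round(t,3),"cur jaw yaw",round(cy,3))
def st():
    s=robot.read_state(); M=Ro.from_quat(s["ee_rot"]).as_matrix()
    print("t",round(s["t"],2),"tcp",np.round(s["eef_pos"],4),"x",np.round(M[:,0],3),"y",np.round(M[:,1],3),"z",np.round(M[:,2],3),"F",np.round(s["force"],1),"w",round(s["gripper_width"],3),"q",np.round(s["joints"],2))
E
python3 - <<'E'
from h import *
st()
crop("top",(130,215,430,300),"t1",)
crop("scene",(200,200,370,310),"s1")
E
```

```text
t 0.1 tcp [ 0.2173 -0.6651  0.2133] x [0.951 0.311 0.   ] y [ 0.311 -0.951 -0.001] z [-0.     0.001 -1.   ] F [-0.2  0.2  0.8] w 0.998 q [-1.29  0.38  1.73 -0.    1.03 -0.03]
t1 scale 2.6666666666666665 origin 130 215
s1 scale 4.705882352941177 origin 200 200
```

View pics/t1.png

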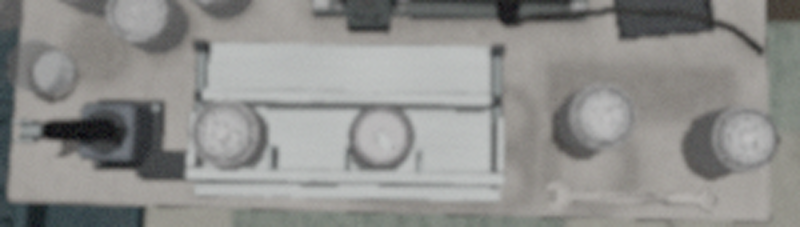

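View pics/s1.png

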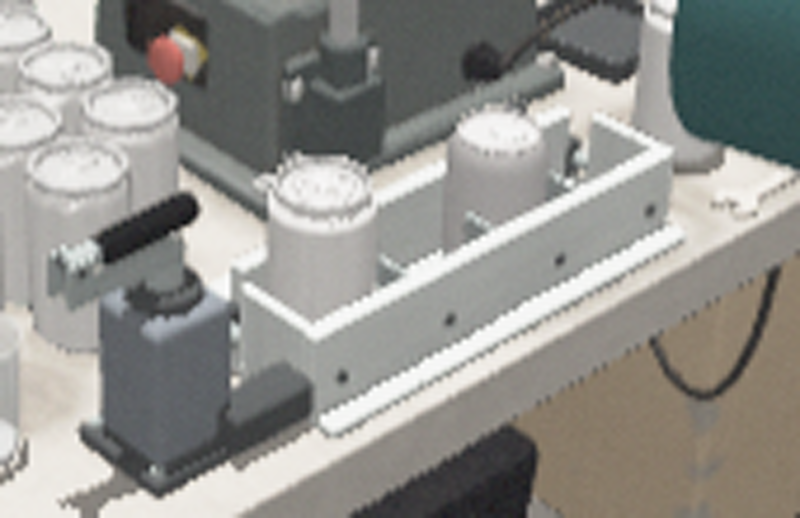

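```bash
python3 - <<'E'
from h import *
crop("top",(130,220,330,300),"t2",4)
crop("top",(320,190,430,300),"t3",5)
E
```

```text
t2 scale 4 origin 130 220
t3 scale 5 origin 320 190
```

View pics/t2.png

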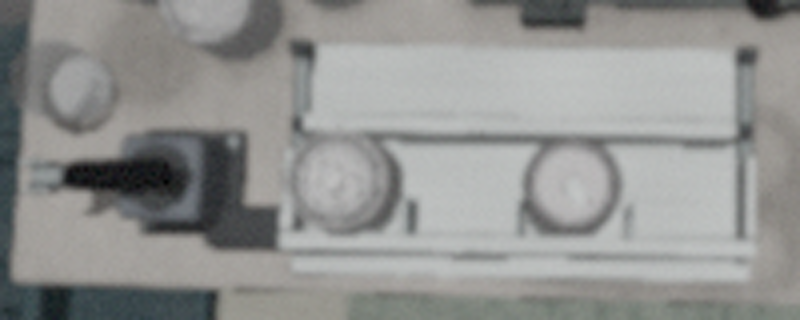

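View pics/t3.png

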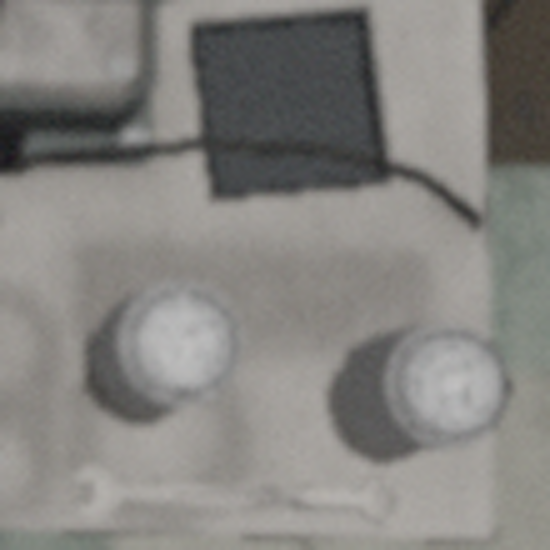

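```bash
python3 - <<'E'
from h import *
for n in CI: print(n,-CI[n]["R"].T@CI[n]["t"])
def b(uv,z,o=(130,220),s=4):
    uv=(np.array(uv,float)+.5)/s-.5+o
    return np.round(back("top",uv,z),4)
print("fins far end z64",b([(411,203),(523,203),(629,207)],.064)[:,:2].tolist())
print("fence outer top corners?",b([(278,248),(753,252)],.064)[:,:2].tolist())
print("bar face/line",b([(300,135),(750,138)],.064)[:,:2].tolist())
print("left can 122+8",b([(340,182)],.130),"@108",b([(340,182)],.108))
print("can2",b([(573,184)],.130),"@108",b([(573,184)],.108))
print("handle inner tip z.152",b([(186,176)],.152),"hinge end",b([(32,177),(62,176)],.152))
print("stock",b([(180,342),(449,386)],.122,(320,190),5)[:,:2].tolist())
print("tray",b([(193,20),(365,10),(388,180),(213,198)],.018,(320,190),5)[:,:2].tolist())
E
```

```text
scene [-0.35951277  0.88095206  0.79650128]
top [ 0.40221685 -0.01960945  1.21527847]
fins far end z64 [[0.4232, 0.106], [0.4253, 0.0304], [0.4246, -0.0412]]
fence outer top corners? [[0.3905, 0.1943], [0.3967, -0.1254]]
bar face/line [[0.4668, 0.1836], [0.4732, -0.1224]]
left can 122+8 [[0.4339 0.1447 0.13  ]] @108 [[0.4346 0.1481 0.108 ]]
can2 [[ 0.4369 -0.004   0.13  ]] @108 [[ 0.4376 -0.0036  0.108 ]]
handle inner tip z.152 [[0.4341 0.2384 0.152 ]] hinge end [[0.4304 0.3357 0.152 ]
 [0.4317 0.3167 0.152 ]]
stock [[0.4621, -0.2168], [0.4428, -0.3566]]
tray [[0.654, -0.2437], [0.6628, -0.3445], [0.5633, -0.3559], [0.5503, -0.2547]]
```

```bash
python3 - <<'E'
from h import *
O=np.array([.434,.032,0]);a=.02
def rk(x,y,z): return O+[x*np.cos(a)-y*np.sin(a),x*np.sin(a)+y*np.cos(a),z]
for y in(.114,-.038):
  for h in(.108,.13):
    p=proj("scene",[rk(0,y,h)])[0]; print(y,h,((p-[200,200]+.5)*4.706).round(0))
m=[];mt=[]
for y in(.114,-.038):
  for k in np.linspace(0,6.28,24):
     h=.13 if y>0 else .108
     q=rk(.033*np.cos(k),y+.033*np.sin(k),h); m.append(proj("scene",[q])[0]); mt.append(proj("top",[q])[0])
for q in [(-.033,y,.064) for y in np.linspace(-.15,.15,11)]+[(-.010,y,.064) for y in(-.076,0,.076)]+[(.034,y,.064) for y in np.linspace(-.15,.15,11)]+[(0,.235,.152)]+[(0,.3,.152)]:
     m.append(proj("scene",[rk(*q)])[0]); mt.append(proj("top",[rk(*q)])[0])
crop("scene",(200,200,370,310),"s2",marks=m)
crop("top",(130,220,330,300),"t4",4,marks=mt)
E
```

```text
0.114 0.108 [332. 214.]
0.114 0.13 [333. 182.]
-0.038 0.108 [508. 128.]
-0.038 0.13 [510.  98.]
s2 scale 4.705882352941177 origin 200 200
t4 scale 4 origin 130 220
```

View pics/s2.png

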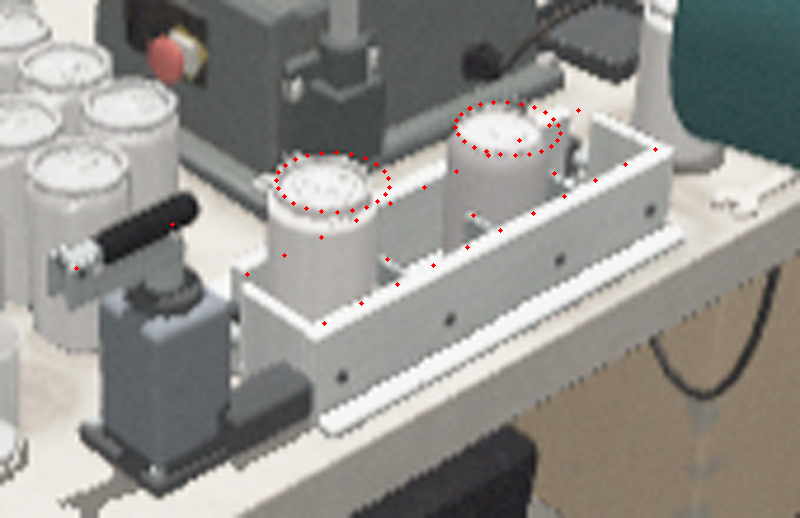

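View pics/t4.png

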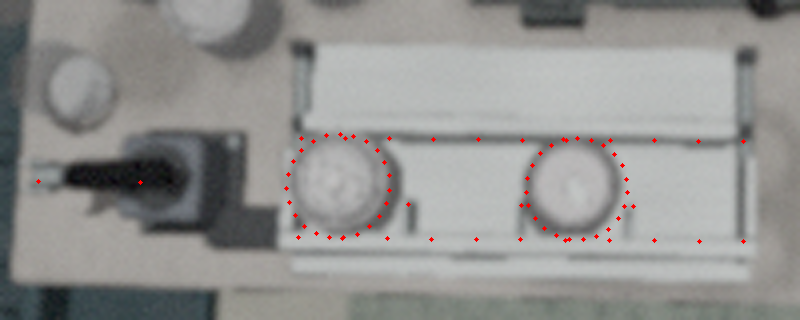

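```bash
cat >> h.py <<'E'
O=np.array([.4355,.033,0]);A=.02
def rk(x,y,z): return O+[x*np.cos(A)-y*np.sin(A),x*np.sin(A)+y*np.cos(A),z]
def plan(pts):
    """pts: list of (xyz, jaw yaw or None)"""
    s=robot.read_state(); M=Ro.from_quat(s["ee_rot"]).as_matrix(); y=M[:,1]; cy=np.arctan2(y[1],y[0]); t=0; out=[]
    for p,yaw in pts:
        d=M.T@(np.array(p)-s["eef_pos"])*100
        if yaw is not None: t=-(yaw-cy); t=(t+np.pi/2)%np.pi-np.pi/2
        out.append([round(float(v),1) for v in d]+[round(float(t),2)])
    st(); print(out)
E
python3 - <<'E'
from h import *
plan([((.44,-.30,.30),-.6),((.435,0,.30),0),((.432,.278,.30),.03)])
E
```

```text
t 0.4 tcp [ 0.2174 -0.6653  0.2138] x [0.951 0.311 0.   ] y [ 0.311 -0.951 -0.   ] z [-0.  0. -1.] F [ 0.6  0.5 -0.3] w 0.999 q [-1.29  0.38  1.73  0.    1.03 -0.03]
[[32.5, -27.8, -8.6, -0.66], [41.3, -56.5, -8.6, -1.26], [49.7, -83.0, -8.6, -1.29]]
```

>>> play_rows:
  plan:
    - [32.5,-27.8,-8.6,-0.66]
    - [32.5,-27.8,-8.6,-0.66]
    - [32.5,-27.8,-8.6,-0.66]
    - [32.5,-27.8,-8.6,-0.66]
    - [32.5,-27.8,-8.6,-0.66]
    - [32.5,-27.8,-8.6,-0.66]
    - [32.5,-27.8,-8.6,-0.66]
    - [32.5,-27.8,-8.6,-0.66]
  fingers: 9.1
  newtons: 20

```text
t: 1.4
eef_pos: [0.4418, -0.2977, 0.301]
ee_rot: [0.882, 0.471, 0.001, 0.001]
force: [-0.1, -0.7, 0.3]
gripper_width: 0.997
```

```bash
python3 - <<'E'
from h import *
plan([((.435,-.02,.30),0),((.432,.278,.30),.03)])
E
```

```text
t 1.4 tcp [ 0.4418 -0.2977  0.301 ] x [0.557 0.83  0.   ] y [ 0.83  -0.557  0.002] z [ 0.002 -0.001 -1.   ] F [-0.1 -0.7  0.3] w 0.997 q [-0.64  0.01  2.01  0.    1.12 -0.05]
[[22.7, -16.0, 0.1, -0.59], [47.3, -32.9, 0.1, -0.62]]
```

>>> play_rows:
  plan:
    - [22.7,-16.0,0.1,-0.59]
    - [22.7,-16.0,0.1,-0.59]
    - [22.7,-16.0,0.1,-0.59]
    - [22.7,-16.0,0.1,-0.59]
    - [22.7,-16.0,0.1,-0.59]
    - [47.3,-32.9,0.1,-0.62]
    - [47.3,-32.9,0.1,-0.62]
    - [47.3,-32.9,0.1,-0.62]

```text
t: 2.4
eef_pos: [0.4332, 0.1687, 0.2998]
ee_rot: [0.697, 0.717, 0.001, 0.001]
force: [0.8, 0.1, 0.2]
gripper_width: 0.999
```

```bash
python3 - <<'E'
from h import *
plan([((.432,.278,.30),.03),((.432,.278,.18),.03)])
E
```

```text
t 2.4 tcp [0.4332 0.1687 0.2998] x [-0.028  1.    -0.001] y [1.    0.028 0.002] z [ 0.002 -0.001 -1.   ] F [0.8 0.1 0.2] w 0.999 q [ 0.32 -0.12  2.13 -0.    1.13  0.29]
[[10.9, 0.2, -0.0, -0.0], [10.9, 0.2, 12.0, -0.0]]
```

>>> play_rows:
  plan:
    - [5.5,0.1,0,0]
    - [10.9,0.2,0,0]
    - [10.9,0.2,0,0]
    - [10.9,0.2,6,0]
    - [10.9,0.2,12.0,0]
    - [10.9,0.2,12,0]
    - [10.9,0.2,12,0]

```text
t: 3.28
eef_pos: [0.4336, 0.2775, 0.1817]
ee_rot: [0.697, 0.717, 0.001, 0.001]
force: [0.2, -0.2, 0.2]
gripper_width: 0.997
```

```bash
python3 - <<'E'
from h import *
plan([((.432,.278,.135),.03)])
crop("scene",(180,180,320,310),"s3")
crop("top",(130,215,250,300),"t5")
E
```

```text
t 3.27 tcp [0.4336 0.2775 0.1817] x [-0.027  1.    -0.   ] y [1.    0.027 0.004] z [ 0.004  0.    -1.   ] F [ 0.2 -0.2  0.2] w 0.997 q [ 0.52  0.13  2.12 -0.    0.88  0.5 ]
[[0.1, -0.2, 4.7, -0.0]]
s3 scale 4.615384615384615 origin 180 180
t5 scale 6.666666666666667 origin 130 215
```

View pics/s3.png

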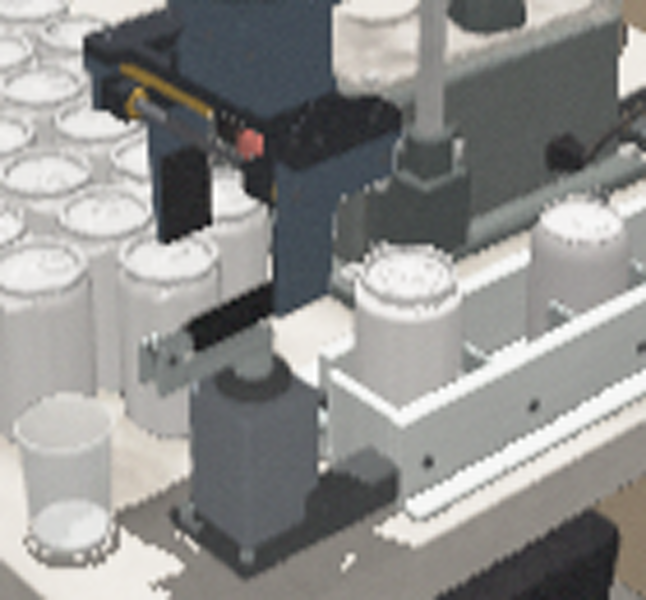

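View pics/t5.png

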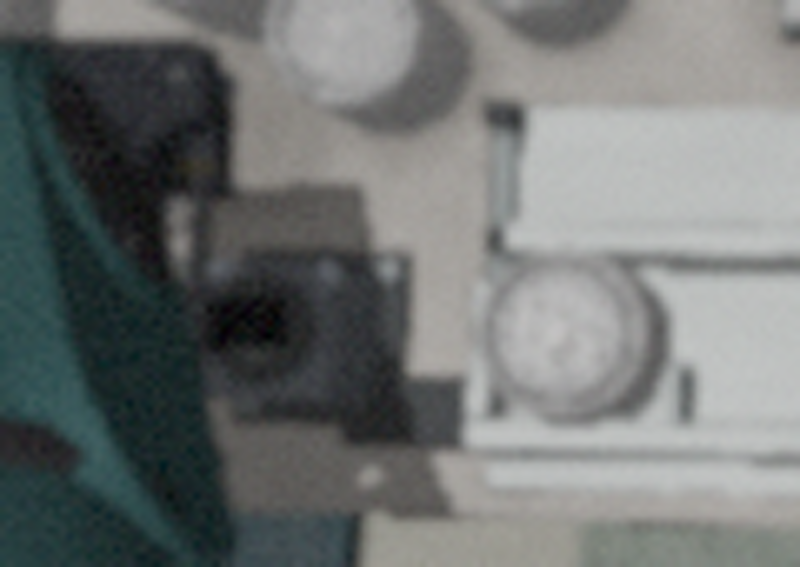

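The fingers straddle the handle: the left finger at (185,195) is on the far side and the right one at (300,240) on the robot side. I'll go down and grip.

>>> play_rows:
  plan:
    - [0,-0.1,2.4,0]
    - [0,-0.1,4.7,0]
    - [0,-0.1,4.7,0]

```text
t: 3.75
eef_pos: [0.4334, 0.2781, 0.136]
ee_rot: [0.697, 0.717, 0.002, 0.002]
force: [-0.4, -0.6, 0.0]
gripper_width: 0.997
```

>>> play_rows:
  plan:
    - [0,0,0,0]
    - [0,0,0,0]
    - [0,0,0,0]
    - [0,0,0,0]
    - [0,0,0,0]
    - [0,0,0,0]
  fingers: 1.0
  newtons: 20

```text
t: 4.5
eef_pos: [0.4334, 0.2781, 0.1359]
ee_rot: [0.697, 0.717, 0.002, 0.002]
force: [-0.4, -1.1, 0.3]
gripper_width: 0.37
```

```bash
python3 - <<'E'
from h import *
st()
s=robot.read_state();p=s["eef_pos"]
# arc about hinge; grasp=tcp+.019 up
h=np.array([.4295,.333,.152]); g=p+[0,0,.019]; r=h[1]-g[1]; print("r",r)
f0=np.arctan2(g[2]-h[2],r)
R=np.hypot(r,g[2]-h[2])
pts=[]
for f in np.arange(10,101,10):
    f=np.radians(f); q=np.array([p[0]-.002*0, h[1]-R*np.cos(f), h[2]+R*np.sin(f)-.019]); pts.append((q,None))
plan(pts)
E
```

```text
t 4.5 tcp [0.4334 0.2781 0.1359] x [-0.028  1.     0.001] y [1.    0.028 0.006] z [ 0.005  0.001 -1.   ] F [-0.4 -1.1  0.3] w 0.37 q [ 0.53  0.2   2.14 -0.    0.79  0.5 ]
r 0.05492784357843289
t 4.5 tcp [0.4334 0.2781 0.1359] x [-0.028  1.     0.001] y [1.    0.028 0.006] z [ 0.005  0.001 -1.   ] F [-0.4 -1.1  0.3] w 0.37 q [ 0.53  0.2   2.14 -0.    0.79  0.5 ]
[[0.1, 0.0, -0.7, 0.0], [0.3, 0.0, -1.6, 0.0], [0.7, 0.0, -2.5, 0.0], [1.3, 0.1, -3.2, 0.0], [2.0, 0.1, -3.9, 0.0], [2.7, 0.1, -4.5, 0.0], [3.6, 0.1, -4.9, 0.0], [4.5, 0.2, -5.1, 0.0], [5.5, 0.2, -5.2, 0.0], [6.5, 0.2, -5.1, 0.0]]
```

>>> play_rows:
  plan:
    - [0,0,0,0]
    - [0,0,0,0]
    - [0,0,0,0]
    - [0,0,0,0]

```text
t: 5.0
eef_pos: [0.4344, 0.2781, 0.1362]
ee_rot: [0.697, 0.717, 0.003, 0.002]
force: [7.1, -2.3, -3.0]
gripper_width: 0.214
```

>>> play_rows:
  plan:
    - [0.1,0.1,-0.7,0.0]
    - [0.3,0.1,-1.6,0.0]
    - [0.7,0.1,-2.5,0.0]
    - [1.3,0.1,-3.2,0.0]
    - [2.0,0.1,-3.9,0.0]
    - [2.7,0.1,-4.5,0.0]
    - [3.6,0.1,-4.9,0.0]

```text
t: 5.88
eef_pos: [0.4337, 0.3136, 0.186]
ee_rot: [0.697, 0.717, 0.002, 0.003]
force: [-1.5, -12.4, 3.1]
gripper_width: 0.213
```

```bash
python3 - <<'E'
from h import *
st()
crop("scene",(180,180,320,310),"s4")
E
```

```text
t 5.88 tcp [0.4337 0.3136 0.186 ] x [-0.029  1.    -0.001] y [1.    0.029 0.007] z [ 0.007 -0.001 -1.   ] F [ -1.5 -12.4   3.1] w 0.213 q [ 0.58  0.16  2.08 -0.01  0.9   0.56]
s4 scale 4.615384615384615 origin 180 180
```

View pics/s4.png

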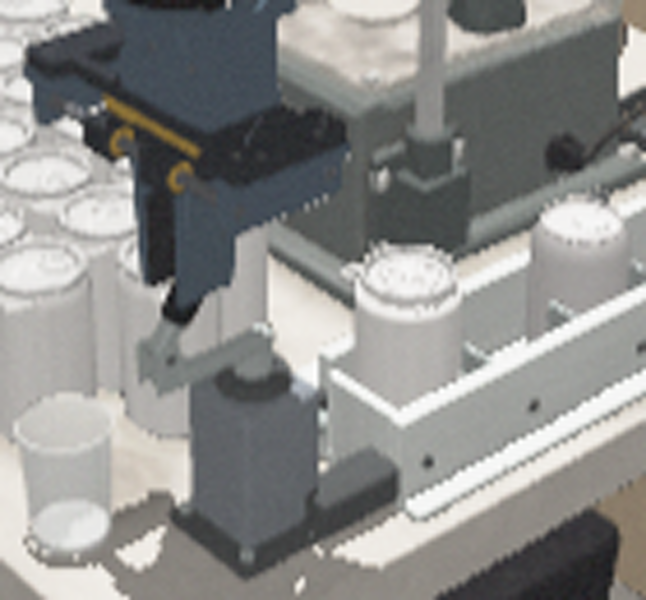

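The handle is up about 70°, with its base at (165,340). I'll carry on to the stop.

>>> play_rows:
  plan:
    - [0.6,0,-0.2,0]
    - [1.1,0,-0.2,0]
    - [1.6,0,-0.2,0]
    - [2.1,0,-0.2,0]
    - [2.3,0,-0.2,0]

```text
t: 6.55
eef_pos: [0.434, 0.3378, 0.1908]
ee_rot: [0.697, 0.717, 0.003, 0.003]
force: [-2.9, -12.4, 17.8]
gripper_width: 0.206
```

```bash
python3 - <<'E'
from h import *
st()
crop("scene",(180,180,320,310),"s5")
E
```

```text
t 6.55 tcp [0.434  0.3378 0.1908] x [-0.029  1.    -0.001] y [1.    0.029 0.009] z [ 0.009 -0.    -1.   ] F [ -2.9 -12.4  17.8] w 0.206 q [ 0.62  0.17  2.05 -0.01  0.91  0.6 ]
s5 scale 4.615384615384615 origin 180 180
```

View pics/s5.png

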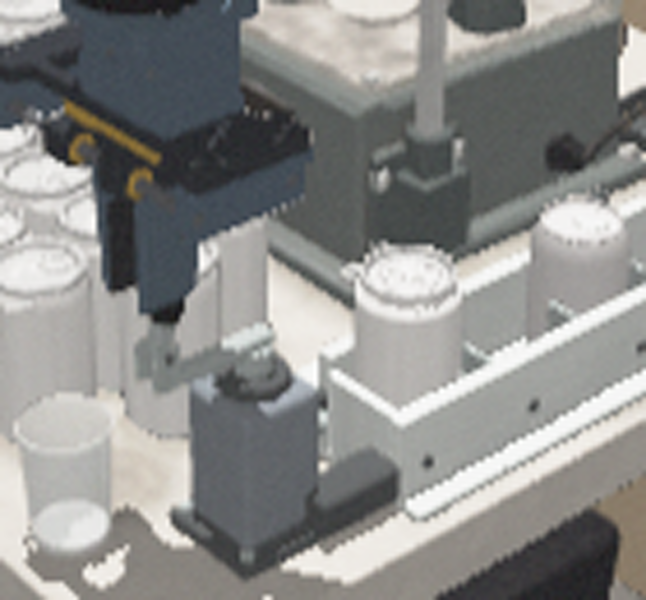

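>>> play_rows:
  plan:
    - [0.2,0,0.2,0]
    - [0.3,0,0.3,0]
    - [0.3,0,0.3,0]

```text
t: 6.98
eef_pos: [0.4342, 0.3413, 0.1901]
ee_rot: [0.697, 0.717, 0.003, 0.003]
force: [-9.8, -11.0, 20.8]
gripper_width: 0.202
```

>>> play_rows:
  plan:
    - [0.3,0,0,0]
    - [0.5,0,0,0]
    - [0.5,0,0,0]

```text
t: 7.35
eef_pos: [0.4338, 0.3461, 0.191]
ee_rot: [0.697, 0.717, 0.003, 0.004]
force: [-3.0, -8.3, 3.7]
gripper_width: 0.203
```

>>> play_rows:
  plan:
    - [0,0,0,0]
    - [0,0,0,0]
    - [0,0,0,0]
    - [0,0,0,0]
  fingers: 5.0

```text
t: 7.85
eef_pos: [0.4339, 0.3463, 0.1912]
ee_rot: [0.697, 0.717, 0.003, 0.004]
force: [-0.6, -0.4, -0.3]
gripper_width: 0.544
```

>>> play_rows:
  plan:
    - [0,0,-4,0]
    - [0,0,-8,0]
    - [0,0,-12,0]
    - [-6,0,-16,0]
    - [-12,0,-16,0]
    - [-17,0,-16,0]
    - [-17,0,-16,0]

```text
t: 8.72
eef_pos: [0.4375, 0.174, 0.3517]
ee_rot: [0.698, 0.716, 0.003, 0.004]
force: [0.2, 0.6, -0.5]
gripper_width: 0.547
```

```bash
python3 - <<'E'
from h import *
st()
crop("scene",(180,180,320,310),"s6")
crop("top",(130,215,250,300),"t6")
E
```

```text
t 8.72 tcp [0.4375 0.174  0.3517] x [-0.026  1.    -0.001] y [1.    0.026 0.01 ] z [ 0.01  -0.001 -1.   ] F [ 0.2  0.6 -0.5] w 0.547 q [ 0.33 -0.16  2.07 -0.    1.22  0.31]
s6 scale 4.615384615384615 origin 180 180
t6 scale 6.666666666666667 origin 130 215
```

View pics/s6.png

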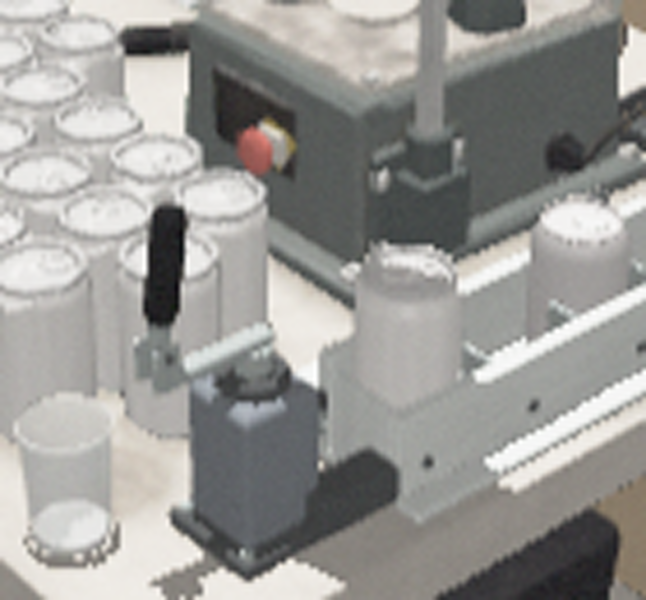

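View pics/t6.png

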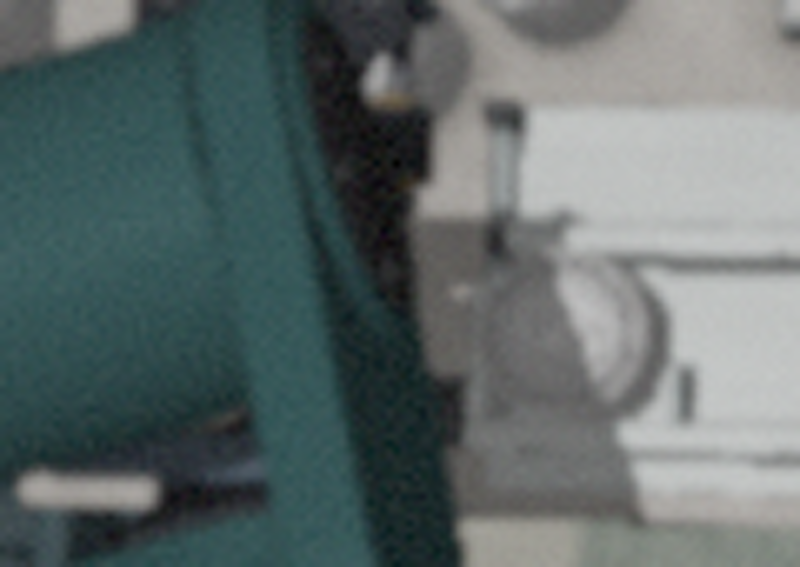

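```bash
python3 - <<'E'
from h import *
for hx,hy in((.4295,.333),(.431,.336)):
  for fo in(80,85,90):
    f=np.radians(fo)
    P=[(hx,hy-d*np.cos(f),.152+d*np.sin(f)) for d in(0,.016,.088)]
    print(hx,hy,fo,((proj("scene",P)-[180,180]+.5)*4.615).round(0).tolist())
E
```

```text
0.4295 0.333 80 [[164.0, 355.0], [167.0, 328.0], [183.0, 206.0]]
0.4295 0.333 85 [[164.0, 355.0], [165.0, 329.0], [171.0, 209.0]]
0.4295 0.333 90 [[164.0, 355.0], [163.0, 330.0], [159.0, 213.0]]
0.431 0.336 80 [[158.0, 356.0], [161.0, 329.0], [176.0, 207.0]]
0.431 0.336 85 [[158.0, 356.0], [159.0, 330.0], [164.0, 210.0]]
0.431 0.336 90 [[158.0, 356.0], [157.0, 331.0], [152.0, 214.0]]
```

>>> play_rows:
  plan:
    - [0,-0.5,0,0]
    - [5,-0.5,4,0]
    - [10,-0.5,9,0]
    - [10,-0.5,14.6,0]
    - [10,-0.5,14.6,0]
    - [10,-0.5,14.6,0]
    - [10,-0.5,14.6,0]
    - [10,-0.5,14.6,0]
  fingers: 0

```text
t: 9.82
eef_pos: [0.432, 0.2762, 0.2072]
ee_rot: [0.697, 0.717, 0.004, 0.004]
force: [-0.6, 0.2, -0.1]
gripper_width: 0.007
```

>>> play_rows:
  plan:
    - [0.5,0,0,0]
    - [1,0,0,0]
    - [1.5,0,0,0]
    - [2,0,0,0]
    - [2.5,0,0,0]

```text
t: 10.45
eef_pos: [0.4313, 0.3014, 0.2072]
ee_rot: [0.697, 0.717, 0.004, 0.004]
force: [0.5, -4.4, 1.9]
gripper_width: 0.003
```

>>> play_rows:
  plan:
    - [0.2,0,0,0]
    - [0.4,0,0,0]
    - [0.6,0,0,0]
    - [0.8,0,0,0]

```text
t: 10.95
eef_pos: [0.431, 0.3084, 0.207]
ee_rot: [0.697, 0.717, 0.003, 0.005]
force: [1.9, -19.6, 7.2]
gripper_width: 0.005
```

>>> play_rows:
  plan:
    - [0.2,0,0,0]
    - [0.3,0,0,0]
    - [0.3,0,0,0]

```text
t: 11.32
eef_pos: [0.4308, 0.3089, 0.2068]
ee_rot: [0.697, 0.717, 0.001, 0.006]
force: [1.6, -28.2, 12.5]
gripper_width: 0.004
```

>>> play_rows:
  plan:
    - [-1,0,0,0]
    - [-5,0,-1,0]
    - [-9,0,-10,0]
    - [-14,0,-14,0]
    - [-14,0,-14,0]
  fingers: 5.0

```text
t: 11.95
eef_pos: [0.4336, 0.169, 0.3504]
ee_rot: [0.697, 0.717, 0.002, 0.007]
force: [0.0, -0.6, 0.2]
gripper_width: 0.521
```

```bash
python3 - <<'E'
from h import *
st()
crop("scene",(195,215,265,275),"s7",9)
E
```

```text
t 11.95 tcp [0.4336 0.169  0.3504] x [-0.028  1.    -0.006] y [1.    0.028 0.013] z [ 0.013 -0.006 -1.   ] F [ 0.  -0.6  0.2] w 0.521 q [ 0.33 -0.17  2.08 -0.01  1.22  0.3 ]
s7 scale 9 origin 195 215
```

View pics/s7.png

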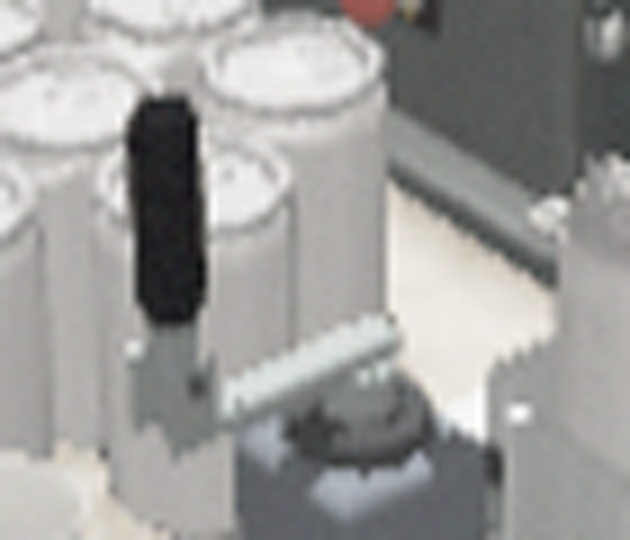

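The handle now leans by −7 px over 205 px, which is what a vertical handle should show. Next I measure its axis in both cameras.

```bash
python3 - <<'E'
from h import *
print(back("scene",[((164+.5)/9-.5+195,(107+.5)/9-.5+215)],.240))
print(back("scene",[((171+.5)/9-.5+195,(310+.5)/9-.5+215)],.170))
# shaft top?
print(back("scene",[((362+.5)/9-.5+195,(415+.5)/9-.5+215)],.120))
crop("top",(130,215,250,300),"t7")
E
```

```text
[[0.42817207 0.33710849 0.24      ]]
[[0.43621683 0.33190847 0.17      ]]
[[0.42045733 0.27859717 0.12      ]]
t7 scale 6.666666666666667 origin 130 215
```

View pics/t7.png

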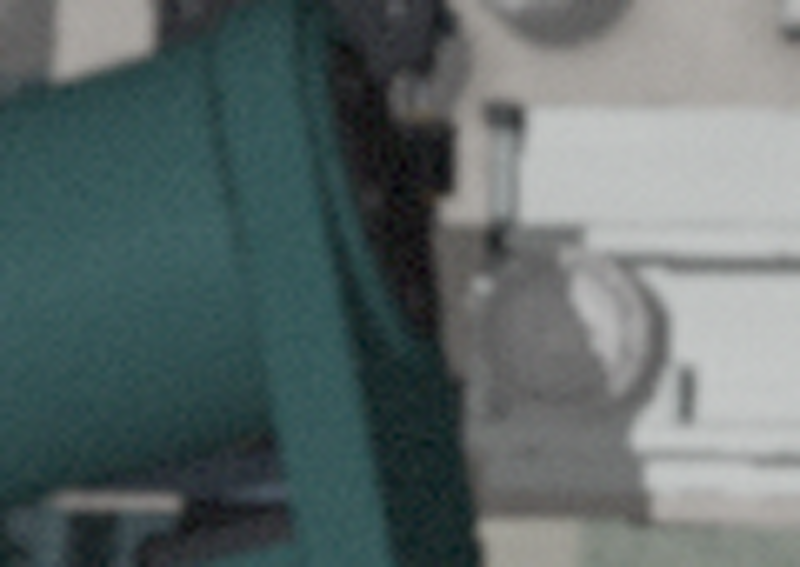

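```bash
cat >> h.py <<'E'
C=np.array([.4325,.2695]); 
def cpos(th,z=.18,r=.065):
    a=np.pi/2+A+th; return np.array([C[0]+r*np.cos(a),C[1]+r*np.sin(a),z])
def crank(ths,z=.18,r=.065):
    plan([(cpos(t,z,r),A+t) for t in ths])
E
python3 - <<'E'
from h import *
crank([.03],.30); crank([.03],.18)
E
```

```text
t 12.05 tcp [0.4344 0.1691 0.3509] x [-0.027  1.    -0.006] y [1.    0.027 0.015] z [ 0.015 -0.006 -1.   ] F [ 0.3  0.4 -0.6] w 0.547 q [ 0.33 -0.17  2.08 -0.01  1.22  0.3 ]
[[16.6, -0.1, 5.0, -0.02]]
t 12.05 tcp [0.4344 0.1691 0.3509] x [-0.027  1.    -0.006] y [1.    0.027 0.015] z [ 0.015 -0.006 -1.   ] F [ 0.3  0.4 -0.6] w 0.547 q [ 0.33 -0.17  2.08 -0.01  1.22  0.3 ]
[[16.6, -0.3, 17.0, -0.02]]
```

>>> play_rows:
  plan:
    - [6,0,2,0]
    - [12,-0.1,4,0]
    - [16.6,-0.1,5,-0.02]
    - [16.6,-0.1,5,-0.02]
    - [16.6,-0.2,11,-0.02]
    - [16.6,-0.3,17,-0.02]
    - [16.6,-0.3,17,-0.02]

```text
t: 12.92
eef_pos: [0.427, 0.332, 0.1762]
ee_rot: [0.69, 0.723, -0.001, 0.007]
force: [0.5, -0.6, 0.3]
gripper_width: 0.547
```

>>> play_rows:
  plan:
    - [0,0,0,0]
    - [0,0,0,0]
    - [0,0,0,0]
    - [0,0,0,0]
  fingers: 2.5

```text
t: 13.42
eef_pos: [0.4276, 0.3324, 0.1773]
ee_rot: [0.69, 0.723, 0.0, 0.007]
force: [2.6, 0.9, 2.2]
gripper_width: 0.276
```

```bash
python3 - <<'E'
from h import *
crop("scene",(180,180,320,310),"s8")
crank(np.arange(1,9)*.17+.03)
E
```

```text
s8 scale 4.615384615384615 origin 180 180
t 13.47 tcp [0.4274 0.3323 0.177 ] x [-0.047  0.999 -0.01 ] y [0.999 0.047 0.009] z [ 0.01  -0.009 -1.   ] F [1.4 0.6 1.1] w 0.272 q [ 0.62  0.18  2.08 -0.02  0.88  0.59]
[[0.1, -0.9, -0.3, -0.17], [-0.2, -2.0, -0.3, -0.34], [-0.6, -3.0, -0.3, -0.51], [-1.3, -3.9, -0.3, -0.68], [-2.0, -4.7, -0.3, -0.85], [-2.9, -5.3, -0.3, -1.02], [-3.9, -5.8, -0.3, -1.19], [-5.0, -6.1, -0.3, -1.36]]
```

View pics/s8.png

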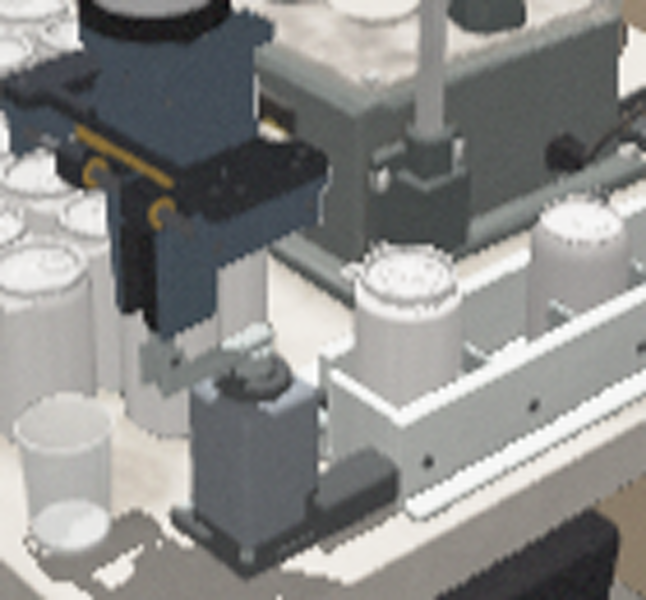

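>>> play_rows:
  plan:
    - [0.1,-0.9,-0.2,-0.17]
    - [-0.2,-2.0,-0.3,-0.34]
    - [-0.6,-3.0,-0.3,-0.51]
    - [-1.3,-3.9,-0.3,-0.68]
    - [-2.0,-4.7,-0.3,-0.85]
    - [-2.9,-5.3,-0.3,-1.02]
    - [-3.9,-5.8,-0.3,-1.19]
    - [-5.0,-6.1,-0.3,-1.36]

```text
t: 14.48
eef_pos: [0.3685, 0.2795, 0.18]
ee_rot: [0.079, 0.997, -0.004, 0.005]
force: [0.8, 2.1, -0.4]
gripper_width: 0.275
```

```bash
python3 - <<'E'
from h import *
crop("scene",(180,180,320,310),"s9")
crank(np.arange(1,9)*.17+1.39)
E
```

```text
s9 scale 4.615384615384615 origin 180 180
t 14.53 tcp [0.3681 0.2784 0.1798] x [-0.989  0.149 -0.011] y [ 0.149  0.989 -0.008] z [ 0.009 -0.01  -1.   ] F [ 1.  -0.8 -0.4] w 0.272 q [ 0.6   0.04  2.22 -0.02  0.87 -0.81]
[[-0.1, -0.9, -0.0, -0.16], [-0.3, -2.0, 0.0, -0.33], [-0.8, -3.0, 0.0, -0.5], [-1.4, -3.9, 0.0, -0.67], [-2.2, -4.8, 0.0, -0.84], [-3.0, -5.4, 0.1, -1.01], [-4.0, -5.9, 0.1, -1.18], [-5.1, -6.3, 0.1, -1.35]]
```

View pics/s9.png

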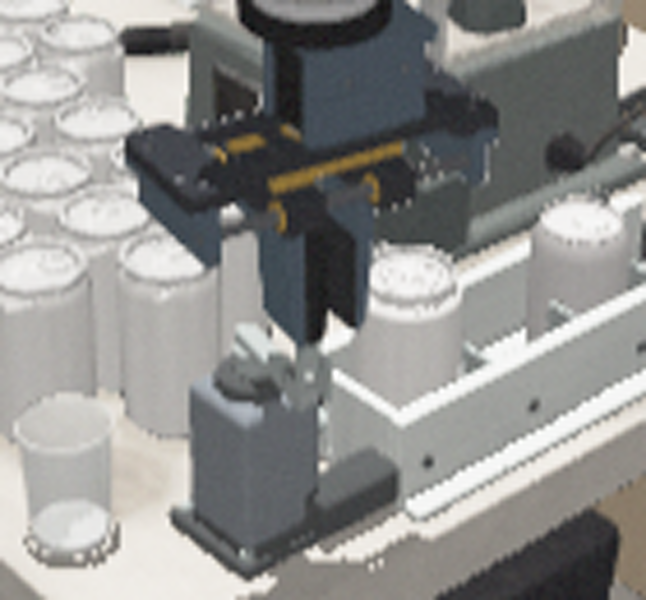

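The crank has turned about 1.4 rad and the handle sits upright between the fingers at (315,365). I'll continue.

>>> play_rows:
  plan:
    - [-0.1,-0.9,0,-0.16]
    - [-0.3,-2.0,0.0,-0.33]
    - [-0.8,-3.0,0.0,-0.5]
    - [-1.4,-3.9,0.0,-0.67]
    - [-2.2,-4.8,0.0,-0.84]
    - [-3.0,-5.4,0.1,-1.01]
    - [-4.0,-5.9,0.1,-1.18]
    - [-5.1,-6.3,0.1,-1.35]

```text
t: 15.52
eef_pos: [0.4087, 0.2082, 0.1796]
ee_rot: [-0.566, 0.824, -0.006, 0.0]
force: [-1.7, 1.8, -0.8]
gripper_width: 0.276
```

```bash
python3 - <<'E'
from h import *
crank(np.array([.17,.34,.51,.65])+2.75)
E
```

```text
t 15.53 tcp [0.4087 0.2082 0.1796] x [-0.36  -0.933  0.007] y [-0.933  0.36  -0.011] z [ 0.008 -0.01  -1.   ] F [-1.7  1.8 -0.8] w 0.276 q [ 0.43  0.04  2.23 -0.02  0.87 -2.34]
[[-0.2, -1.1, -0.0, -0.17], [-0.4, -2.2, -0.0, -0.34], [-0.9, -3.2, -0.0, -0.51], [-1.4, -3.9, -0.0, -0.65]]
```

>>> play_rows:
  plan:
    - [-0.2,-1.1,0,-0.17]
    - [-0.4,-2.2,0,-0.34]
    - [-0.9,-3.2,0,-0.51]
    - [-1.1,-3.5,0,-0.57]
    - [-1.1,-3.5,0,-0.57]

```text
t: 16.15
eef_pos: [0.4453, 0.2059, 0.1798]
ee_rot: [0.774, -0.633, 0.006, 0.002]
force: [0.2, 0.1, -0.5]
gripper_width: 0.274
```

```bash
python3 - <<'E'
from h import *
crop("scene",(180,180,320,310),"s10")
st()
E
```

```text
s10 scale 4.615384615384615 origin 180 180
t 16.2 tcp [0.4452 0.2059 0.1798] x [ 0.197 -0.98   0.011] y [-0.98  -0.198 -0.005] z [ 0.007 -0.01  -1.   ] F [-0.4 -0.2  0.2] w 0.274 q [ 0.39  0.09  2.17 -0.02  0.87 -2.94]
```

View pics/s10.png

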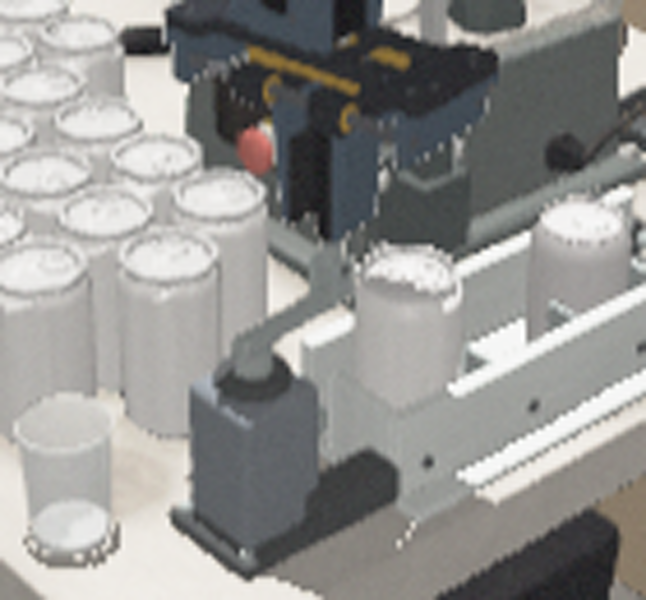

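>>> play_rows:
  plan:
    - [0,0,0,0]
    - [0,0,0,0]
    - [0,0,0,0]
    - [0,0,-4,0]
    - [0,0,-8,0]
    - [0,0,-12,0]
    - [0,0,-12,0.18]
    - [0,0,-12,0.36]
  fingers: 5.0

```text
t: 17.2
eef_pos: [0.4444, 0.2072, 0.3004]
ee_rot: [-0.645, 0.764, -0.006, 0.0]
force: [0.5, -0.4, -0.3]
gripper_width: 0.545
```

>>> play_rows:
  plan:
    - [0,0,0,0.18]
    - [0,0,0,0.36]
    - [0,0,0,0.54]
    - [0,0,0,0.72]
    - [0,0,0,0.9]
    - [0,0,0,1.08]
    - [0,0,0,1.26]
    - [0,0,0,1.44]

```text
t: 18.2
eef_pos: [0.4443, 0.2071, 0.3004]
ee_rot: [0.021, 1.0, -0.005, 0.004]
force: [-0.5, 0.5, -0.1]
gripper_width: 0.55
```

```bash
python3 - <<'E'
from h import *
crank([3.3],.3);crank([3.3],.18)
E
```

```text
t 18.2 tcp [0.4443 0.2071 0.3004] x [-0.999  0.043 -0.009] y [ 0.043  0.999 -0.009] z [ 0.008 -0.01  -1.   ] F [-0.5  0.5 -0.1] w 0.55 q [ 0.4  -0.07  2.09 -0.01  1.12 -1.13]
[[0.0, -0.2, 0.0, 1.35]]
t 18.2 tcp [0.4443 0.2071 0.3004] x [-0.999  0.043 -0.009] y [ 0.043  0.999 -0.009] z [ 0.008 -0.01  -1.   ] F [-0.5  0.5 -0.1] w 0.55 q [ 0.4  -0.07  2.09 -0.01  1.12 -1.13]
[[0.1, -0.0, 12.0, 1.35]]
```

>>> play_rows:
  plan:
    - [0,-0.1,0,0.18]
    - [0,-0.1,0,0.36]
    - [0,-0.1,0,0.54]
    - [0,-0.1,0,0.72]
    - [0,-0.1,0,0.9]
    - [0,-0.1,0,1.08]
    - [0,-0.1,0,1.26]
    - [0,-0.1,0,1.35]

```text
t: 19.2
eef_pos: [0.4442, 0.2062, 0.3004]
ee_rot: [0.643, 0.766, -0.001, 0.006]
force: [0.5, -0.4, 0.3]
gripper_width: 0.551
```

>>> play_rows:
  plan:
    - [0,0,6,0]
    - [0,0,12,0]
    - [0,0,12,0]
    - [0,0,12,0]

```text
t: 19.7
eef_pos: [0.4462, 0.2054, 0.1824]
ee_rot: [0.643, 0.766, -0.0, 0.007]
force: [0.4, -0.0, 0.2]
gripper_width: 0.546
```

>>> play_rows:
  plan:
    - [0,0,0,0]
    - [0,0,0,0]
    - [0,0,0,0]
    - [0,0,0,0]
  fingers: 2.5

```text
t: 20.2
eef_pos: [0.4461, 0.2054, 0.1826]
ee_rot: [0.643, 0.766, -0.0, 0.007]
force: [-0.5, -0.1, 0.1]
gripper_width: 0.277
```

```bash
python3 - <<'E'
from h import *
crank(np.arange(1,9)*.17+3.3)
E
```

```text
t 20.2 tcp [0.4461 0.2054 0.1826] x [-0.172  0.985 -0.011] y [0.985 0.172 0.008] z [ 0.01  -0.009 -1.   ] F [-0.5 -0.1  0.1] w 0.277 q [ 0.39  0.09  2.17 -0.02  0.88  0.23]
[[0.1, 0.9, 0.3, -0.18], [0.4, 2.0, 0.3, -0.35], [0.9, 3.0, 0.3, -0.52], [1.5, 3.9, 0.3, -0.69], [2.3, 4.7, 0.3, -0.86], [3.2, 5.3, 0.3, -1.03], [4.2, 5.8, 0.3, -1.2], [5.2, 6.1, 0.3, -1.37]]
```

>>> play_rows:
  plan:
    - [0.1,0.9,0.2,-0.17]
    - [0.4,2.0,0.3,-0.35]
    - [0.9,3.0,0.3,-0.52]
    - [1.5,3.9,0.3,-0.69]
    - [2.3,4.7,0.3,-0.86]
    - [3.2,5.3,0.3,-1.03]
    - [4.2,5.8,0.3,-1.2]
    - [5.2,6.1,0.3,-1.37]

```text
t: 21.2
eef_pos: [0.4976, 0.2672, 0.1795]
ee_rot: [0.011, 1.0, -0.005, 0.005]
force: [0.3, -2.1, 0.3]
gripper_width: 0.272
```

```bash
python3 - <<'E'
from h import *
crop("scene",(180,180,320,310),"s11")
crank(np.arange(1,9)*.17+4.66)
E
```

```text
s11 scale 4.615384615384615 origin 180 180
t 21.25 tcp [0.4977 0.2681 0.1795] x [-1.     0.014 -0.01 ] y [ 0.014  1.    -0.009] z [ 0.01  -0.009 -1.   ] F [0.1 0.  0.5] w 0.274 q [ 0.46  0.21  2.03 -0.02  0.89 -1.09]
[[0.1, 1.0, -0.1, -0.15], [0.4, 2.1, -0.1, -0.32], [0.8, 3.1, -0.1, -0.49], [1.4, 4.0, -0.1, -0.66], [2.1, 4.9, -0.1, -0.83], [3.0, 5.5, -0.1, -1.0], [4.0, 6.0, -0.1, -1.17], [5.0, 6.4, -0.2, -1.34]]
```

View pics/s11.png

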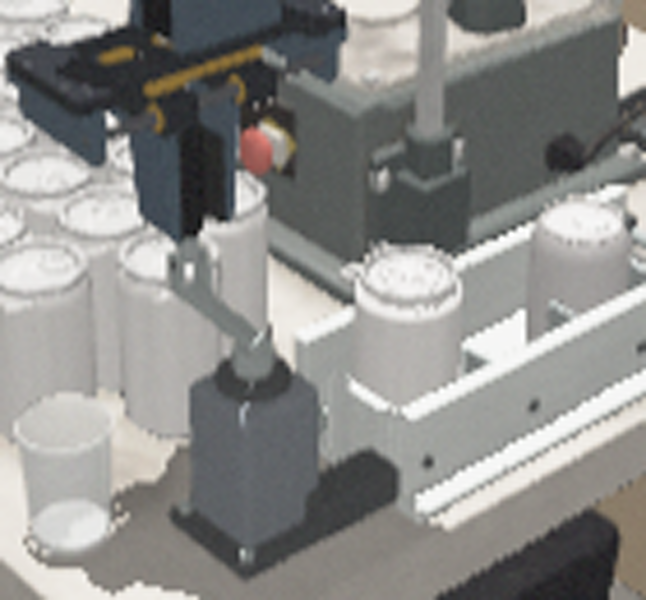

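The crank is at about 4.7 rad, the handle is still in the cage, and the clamp bar is opening. I'll continue.

>>> play_rows:
  plan:
    - [0.1,1.0,-0.1,-0.15]
    - [0.4,2.1,-0.1,-0.32]
    - [0.8,3.1,-0.1,-0.49]
    - [1.4,4.0,-0.1,-0.66]
    - [2.1,4.9,-0.1,-0.83]
    - [3.0,5.5,-0.1,-1.0]
    - [4.0,6.0,-0.1,-1.17]
    - [5.0,6.4,-0.1,-1.34]

```text
t: 22.25
eef_pos: [0.4484, 0.3328, 0.1795]
ee_rot: [-0.617, 0.787, -0.007, 0.001]
force: [1.5, -1.5, -0.1]
gripper_width: 0.276
```

```bash
python3 - <<'E'
from h import *
crank(np.array([.17,.34,.5])+6.0)
E
```

```text
t 22.25 tcp [0.4484 0.3328 0.1795] x [-0.239 -0.971  0.006] y [-0.971  0.239 -0.012] z [ 0.01  -0.009 -1.   ] F [ 1.5 -1.5 -0.1] w 0.276 q [ 0.6   0.2   2.04 -0.02  0.89 -2.29]
[[0.1, 1.0, -0.1, -0.15], [0.4, 2.1, -0.1, -0.32], [0.8, 3.0, -0.1, -0.48]]
```

>>> play_rows:
  plan:
    - [0.1,1.0,-0.1,-0.15]
    - [0.4,2.1,-0.1,-0.32]
    - [0.8,3.0,-0.1,-0.48]
    - [1.1,3.6,-0.1,-0.58]
    - [1.1,3.6,-0.1,-0.58]

```text
t: 22.88
eef_pos: [0.4107, 0.3305, 0.1802]
ee_rot: [0.815, -0.579, 0.007, 0.001]
force: [0.6, 0.2, 0.6]
gripper_width: 0.269
```

>>> play_rows:
  plan:
    - [0,0,0,0]
    - [0,0,0,0]
    - [0,0,0,0]
    - [0,0,-4,0]
    - [0,0,-8,0]
    - [0,0,-12,0]
    - [0,0,-12,0.18]
    - [0,0,-12,0.36]
  fingers: 5.0

```text
t: 23.88
eef_pos: [0.4095, 0.3317, 0.3007]
ee_rot: [-0.696, 0.718, -0.007, 0.001]
force: [0.2, -0.1, -0.5]
gripper_width: 0.549
```

>>> play_rows:
  plan:
    - [0,0,0,0.18]
    - [0,0,0,0.36]
    - [0,0,0,0.54]
    - [0,0,0,0.72]
    - [0,0,0,0.9]
    - [0,0,0,1.08]
    - [0,0,0,1.26]
    - [0,0,0,1.44]

```text
t: 24.88
eef_pos: [0.4096, 0.3317, 0.3007]
ee_rot: [-0.047, 0.999, -0.005, 0.005]
force: [0.1, -0.2, 0.8]
gripper_width: 0.544
```

```bash
python3 - <<'E'
from h import *
crank([6.6],.3);crank([6.6],.18)
crop("scene",(180,180,320,310),"s12")
E
```

```text
t 24.88 tcp [0.4096 0.3317 0.3007] x [-0.996 -0.093 -0.01 ] y [-0.093  0.996 -0.01 ] z [ 0.011 -0.009 -1.   ] F [ 0.1 -0.2  0.8] w 0.544 q [ 0.64 -0.    2.02 -0.02  1.12 -1.01]
[[-0.1, -0.1, 0.1, 1.33]]
t 24.88 tcp [0.4096 0.3317 0.3007] x [-0.996 -0.093 -0.01 ] y [-0.093  0.996 -0.01 ] z [ 0.011 -0.009 -1.   ] F [ 0.1 -0.2  0.8] w 0.544 q [ 0.64 -0.    2.02 -0.02  1.12 -1.01]
[[-0.0, 0.0, 12.1, 1.33]]
s12 scale 4.615384615384615 origin 180 180
```

View pics/s12.png

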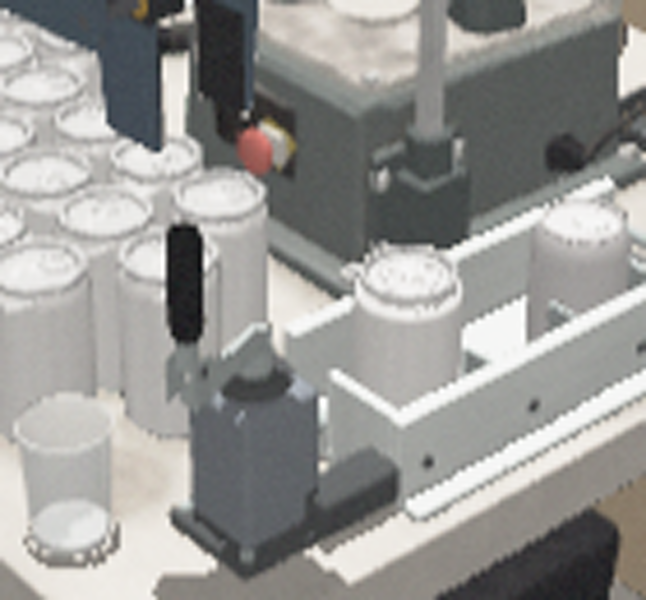

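The handle stands vertical, from (185,230) to (188,340), and the bar is mostly open. Next come the regrip and the last 1.3 rad.

>>> play_rows:
  plan:
    - [0,0,0,0.18]
    - [0,0,0,0.36]
    - [0,0,0,0.54]
    - [0,0,0,0.72]
    - [0,0,0,0.9]
    - [0,0,0,1.08]
    - [0,0,0,1.26]
    - [0,0,0,1.33]

```text
t: 25.92
eef_pos: [0.4096, 0.3317, 0.3007]
ee_rot: [0.584, 0.812, -0.0, 0.007]
force: [-0.4, 0.2, 0.0]
gripper_width: 0.547
```

>>> play_rows:
  plan:
    - [0,0,6,0]
    - [0,0,12,0]
    - [0,0,12,0]
    - [0,0,12,0]

```text
t: 26.42
eef_pos: [0.4118, 0.3314, 0.1826]
ee_rot: [0.584, 0.812, 0.001, 0.007]
force: [-0.3, -0.1, 0.4]
gripper_width: 0.547
```

>>> play_rows:
  plan:
    - [0,0,0,0]
    - [0,0,0,0]
    - [0,0,0,0]
    - [0,0,0,0]
  fingers: 2.5

```text
t: 26.92
eef_pos: [0.4119, 0.3314, 0.1829]
ee_rot: [0.584, 0.812, 0.001, 0.007]
force: [0.3, -0.9, 0.6]
gripper_width: 0.272
```

```bash
python3 - <<'E'
from h import *
crank(np.arange(1,9)*.16+6.6)
E
```

```text
t 26.93 tcp [0.4119 0.3314 0.1829] x [-0.319  0.948 -0.011] y [0.948 0.319 0.01 ] z [ 0.013 -0.007 -1.   ] F [ 0.3 -0.9  0.6] w 0.272 q [ 0.64  0.15  2.1  -0.02  0.89  0.33]
[[-0.1, -1.1, 0.3, -0.17], [-0.4, -2.1, 0.3, -0.33], [-0.8, -3.1, 0.3, -0.49], [-1.4, -4.0, 0.3, -0.65], [-2.1, -4.7, 0.3, -0.81], [-2.9, -5.4, 0.3, -0.97], [-3.8, -5.9, 0.3, -1.13], [-4.7, -6.3, 0.3, -1.29]]
```

>>> play_rows:
  plan:
    - [-0.1,-1.1,0.2,-0.17]
    - [-0.4,-2.1,0.3,-0.33]
    - [-0.8,-3.1,0.3,-0.49]
    - [-1.4,-4.0,0.3,-0.65]
    - [-2.1,-4.7,0.3,-0.81]
    - [-2.9,-5.4,0.3,-0.97]
    - [-3.8,-5.9,0.3,-1.13]
    - [-4.5,-6.2,0.3,-1.26]

```text
t: 27.92
eef_pos: [0.3677, 0.2689, 0.1801]
ee_rot: [-0.009, 1.0, -0.003, 0.007]
force: [1.1, 2.6, -0.9]
gripper_width: 0.275
```

```bash
python3 - <<'E'
from h import *
crank([7.9,7.95,8.0,8.05])
E
```

```text
t 27.93 tcp [0.3677 0.2689 0.1801] x [-1.    -0.018 -0.013] y [-0.018  1.    -0.007] z [ 0.013 -0.007 -1.   ] F [ 1.1  2.6 -0.9] w 0.275 q [ 0.59  0.03  2.24 -0.02  0.87 -0.99]
[[0.0, -0.4, 0.0, -0.05], [-0.0, -0.7, 0.0, -0.1], [-0.1, -1.0, 0.0, -0.15], [-0.1, -1.3, 0.0, -0.2]]
```

>>> play_rows:
  plan:
    - [0,-0.2,0,-0.03]
    - [0,-0.4,0,-0.05]
    - [0,-0.6,0,-0.05]
    - [0,-0.7,0,-0.05]
    - [0,-0.7,0,-0.05]

```text
t: 28.55
eef_pos: [0.3681, 0.2646, 0.1804]
ee_rot: [-0.033, 0.999, -0.001, 0.007]
force: [-4.2, 31.9, -11.0]
gripper_width: 0.275
```

The crank is at its stop (32 N). I'll release and back off upwards.

>>> play_rows:
  plan:
    - [0,0.5,0,0]
    - [0,0.5,0,0]
    - [0,0.3,0,0]
  fingers: 5.0

```text
t: 28.92
eef_pos: [0.3678, 0.2674, 0.1804]
ee_rot: [-0.033, 0.999, -0.001, 0.007]
force: [1.0, 0.1, -0.2]
gripper_width: 0.54
```

>>> play_rows:
  plan:
    - [0,0,-4,0]
    - [0,0,-8,0]
    - [0,0,-12,0]
    - [0,0,-15,0]
    - [0,0,-15,0]

```text
t: 29.55
eef_pos: [0.3665, 0.2677, 0.3325]
ee_rot: [-0.033, 0.999, 0.0, 0.009]
force: [-0.4, 0.4, -0.4]
gripper_width: 0.552
```

```bash
python3 - <<'E'
from h import *
plan([(rk(0,-.038,.30),A),((.42,.1,.33),A)])
E
```

```text
t 29.55 tcp [0.3665 0.2677 0.3325] x [-0.998 -0.066 -0.018] y [-0.066  0.998 -0.   ] z [ 0.018  0.001 -1.   ] F [-0.4  0.4 -0.4] w 0.552 q [ 0.58 -0.18  2.12 -0.01  1.18 -1.05]
[[-5.1, -27.7, 3.3, -1.52], [-4.2, -17.1, 0.3, -1.52]]
```

>>> play_rows:
  plan:
    - [-2,-5,0.3,0.18]
    - [-4.2,-10,0.3,0.36]
    - [-5,-15,0.3,0.54]
    - [-5.4,-20,0.3,0.72]
    - [-5.4,-24,0.3,0.9]
    - [-5.3,-26,0.3,1.08]
    - [-5.1,-27.7,0.3,1.26]
    - [-5.1,-27.7,0.3,1.44]
  fingers: 9.1

```text
t: 30.55
eef_pos: [0.4352, -0.0065, 0.3292]
ee_rot: [0.637, 0.771, 0.005, 0.006]
force: [-0.3, -0.3, 0.3]
gripper_width: 0.999
```

```bash
python3 - <<'E'
from h import *
im=vision.capture("top"); cv2.imwrite("pics/topb.png",cv2.resize(im[:,:,::-1],(800,600),interpolation=cv2.INTER_CUBIC))
crop("scene",(180,180,370,310),"s13")
plan([(rk(0,-.038,.30),A),(rk(0,-.038,.072),A)])
E
```

```text
s13 scale 4.2105263157894735 origin 180 180
t 30.65 tcp [ 0.4353 -0.0058  0.3294] x [-0.193  0.981 -0.002] y [0.981 0.193 0.016] z [ 0.016  0.001 -1.   ] F [-0.1 -0.6  0.8] w 0.997 q [-0.07 -0.21  2.16  0.    1.18 -0.26]
[[0.1, 0.1, 2.9, 0.17], [0.1, -0.3, 25.7, 0.17]]
```

View pics/s13.png

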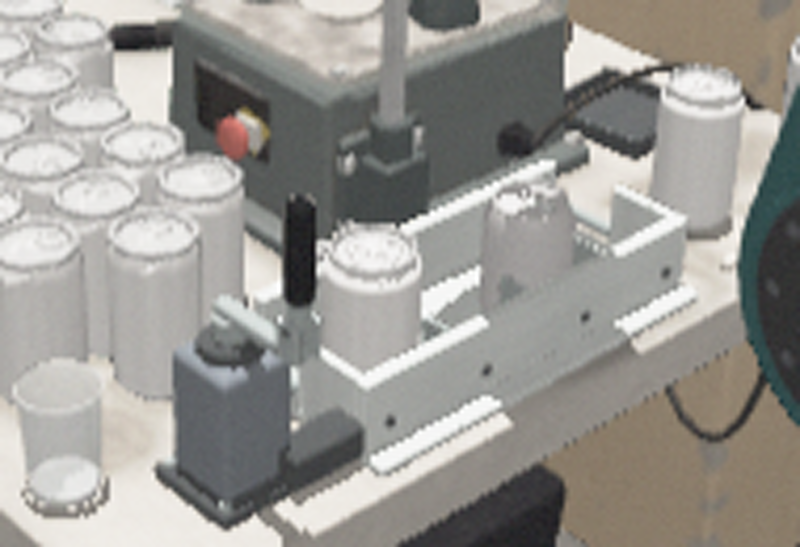

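View pics/topb.png

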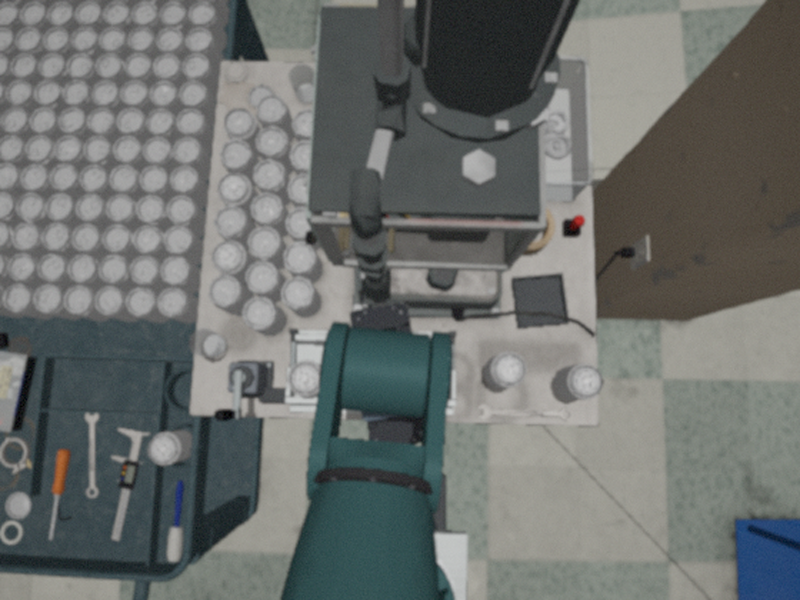

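>>> play_rows:
  plan:
    - [0.1,0,5,0.17]
    - [0.1,0,10,0.17]
    - [0.1,-0.1,15,0.17]
    - [0.1,-0.2,19,0.17]
    - [0.1,-0.2,19,0.17]

```text
t: 31.28
eef_pos: [0.4338, -0.0048, 0.1369]
ee_rot: [0.697, 0.717, 0.004, 0.003]
force: [-0.6, -0.2, -0.4]
gripper_width: 0.997
```

```bash
python3 - <<'E'
from h import *
crop("scene",(250,180,370,270),"s14")
plan([(rk(0,-.038,.072),A)])
E
```

```text
s14 scale 6.666666666666667 origin 250 180
t 31.32 tcp [ 0.4353 -0.0049  0.1388] x [-0.027  1.     0.001] y [1.    0.027 0.013] z [ 0.013  0.001 -1.   ] F [-0.4 -0.3  0.9] w 0.997 q [-0.07  0.07  2.3   0.    0.76 -0.09]
[[-0.0, 0.0, 6.7, 0.01]]
```

View pics/s14.png

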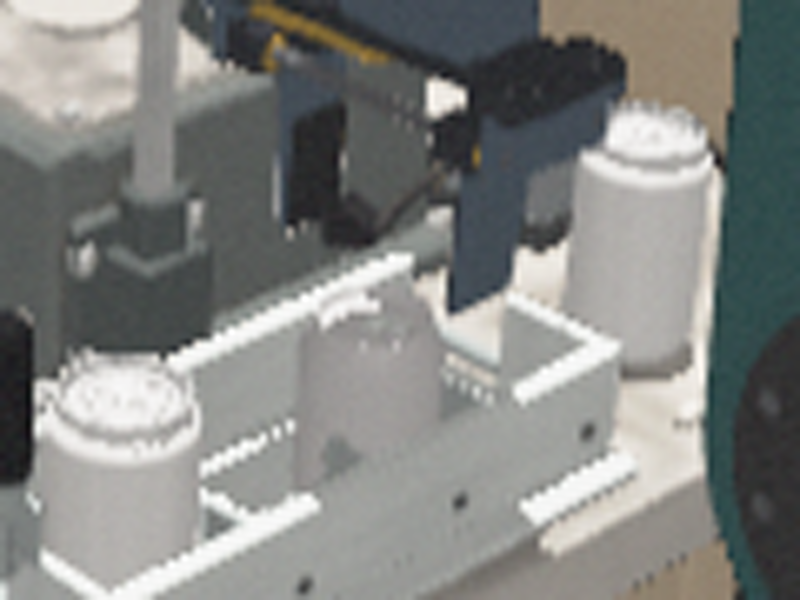

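>>> play_rows:
  plan:
    - [0,0,3.5,0]
    - [0,0,6.7,0]
    - [0,0,6.7,0]
    - [0,0,6.7,0]

```text
t: 31.82
eef_pos: [0.4374, -0.0049, 0.0737]
ee_rot: [0.697, 0.717, 0.006, 0.005]
force: [-0.3, 0.0, 0.5]
gripper_width: 0.995
```

>>> play_rows:
  plan:
    - [0,0,0,0]
    - [0,0,0,0]
    - [0,0,0,0]
    - [0,0,0,0]
    - [0,0,0,0]
    - [0,0,0,0]
  fingers: 5.5
  newtons: 25

```text
t: 32.58
eef_pos: [0.438, -0.0049, 0.0742]
ee_rot: [0.697, 0.717, 0.006, 0.005]
force: [-0.8, 0.1, 10.1]
gripper_width: 0.72
```

>>> play_rows:
  plan:
    - [0,0,-1,0]
    - [0,0,-4,0]
    - [0,0,-8,0]
    - [0,0,-12,0]
    - [0,0,-15,0]
    - [0,0,-15,0]

```text
t: 33.33
eef_pos: [0.4364, -0.0051, 0.2263]
ee_rot: [0.697, 0.717, 0.007, 0.007]
force: [-0.5, -0.8, -2.9]
gripper_width: 0.725
```

```bash
python3 - <<'E'
from h import *
crop("scene",(220,140,400,280),"s15")
crop("top",(320,150,430,300),"t15",4)
st()
E
```

```text
s15 scale 4.285714285714286 origin 220 140
t15 scale 4 origin 320 150
t 33.42 tcp [ 0.435  -0.005   0.2236] x [-0.028  1.     0.   ] y [0.999 0.028 0.015] z [ 0.015  0.001 -1.   ] F [ 0.9 -0.3 -2.6] w 0.722 q [-0.07 -0.08  2.25  0.    0.96 -0.1 ]
```

View pics/s15.png

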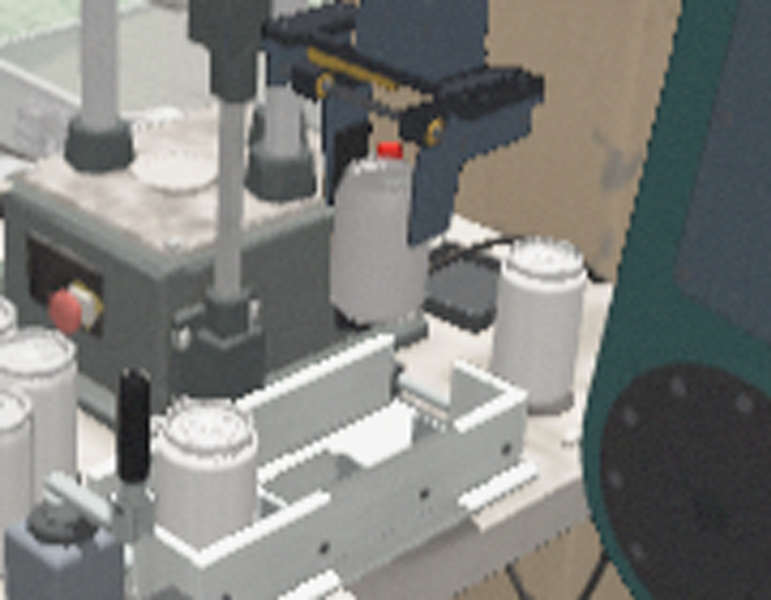

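View pics/t15.png

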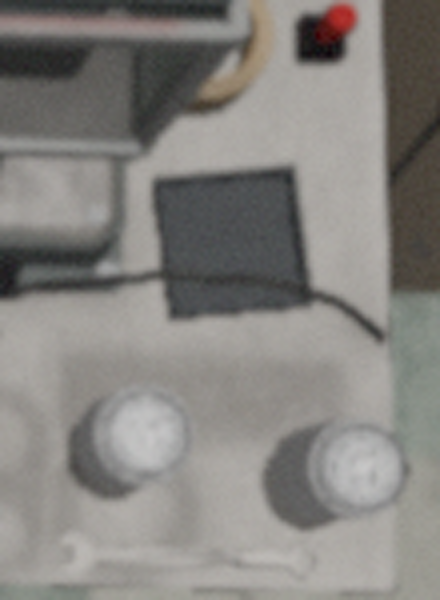

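```bash
python3 - <<'E'
from h import *
uv=(np.array([(155,182),(293,170),(310,300),(172,318)],float)+.5)/4-.5+[320,150]
P=back("top",uv,.018); print(P.round(4)[:,:2], P.mean(0)); 
print([np.linalg.norm(P[i]-P[(i+1)%4]).round(4) for i in range(4)])
d=P[1]-P[0]; print("edge yaw",np.arctan2(d[1],d[0])+np.pi/2)
c=P.mean(0)
plan([((.435,-.2,.226),A),((c[0],c[1],.226),-.1),((c[0],c[1],.078),-.1)])
E
```

```text
[[ 0.6495 -0.2442]
 [ 0.6612 -0.3452]
 [ 0.5661 -0.3557]
 [ 0.5506 -0.2559]] [ 0.6068569  -0.30028261  0.018     ]
[np.float64(0.1017), np.float64(0.0957), np.float64(0.101), np.float64(0.0996)]
edge yaw 0.11587022134981662
t 33.42 tcp [ 0.435  -0.005   0.2236] x [-0.028  1.     0.   ] y [0.999 0.028 0.015] z [ 0.015  0.001 -1.   ] F [ 0.9 -0.3 -2.6] w 0.722 q [-0.07 -0.08  2.25  0.    0.96 -0.1 ]
[[-19.5, -0.5, -0.3, 0.01], [-30.0, 16.4, 0.0, 0.13], [-30.0, 16.1, 14.8, 0.13]]
```

>>> play_rows:
  plan:
    - [-5,0,-1,0]
    - [-10,-0.2,-1,0]
    - [-15,-0.3,-1,0]
    - [-20,-0.5,-1,0]
    - [-25,2,-1,0.05]
    - [-28,5,-1,0.1]
    - [-30,9,-1,0.13]
    - [-30,13,-1,0.13]

```text
t: 34.42
eef_pos: [0.5734, -0.3023, 0.233]
ee_rot: [0.743, 0.669, 0.005, 0.003]
force: [-0.9, -0.6, -2.5]
gripper_width: 0.72
```

```bash
python3 - <<'E'
from h import *
crop("scene",(270,120,420,280),"s16")
crop("top",(320,150,430,300),"t16",4)
c=(.6069,-.3003)
plan([((c[0],c[1],.226),-.1),((c[0],c[1],.10),-.1),((c[0],c[1],.073),-.1)])
E
```

```text
s16 scale 3.75 origin 270 120
t16 scale 4 origin 320 150
t 34.52 tcp [ 0.5752 -0.3011  0.2331] x [0.101 0.995 0.003] y [ 0.995 -0.101  0.013] z [ 0.014  0.002 -1.   ] F [-1.1 -1.  -2.4] w 0.722 q [-0.52  0.27  1.84  0.01  1.02 -0.43]
[[0.4, 3.1, 0.7, -0.0], [0.4, 3.0, 13.3, -0.0], [0.3, 2.9, 16.0, -0.0]]
```

View pics/t16.png

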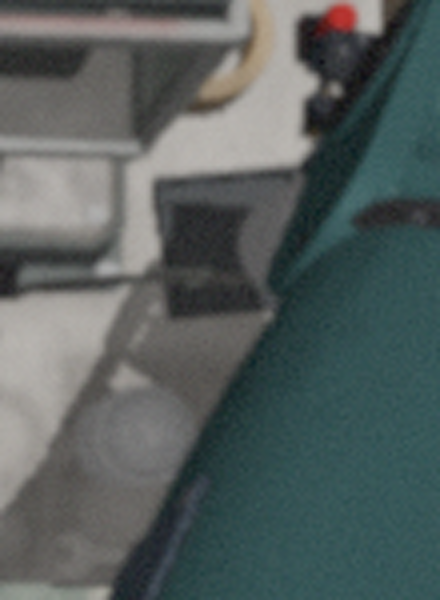

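View pics/s16.png

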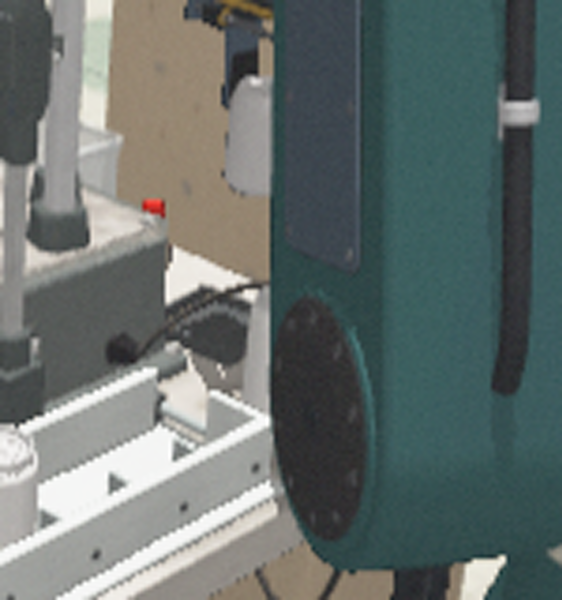

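The tray is unmoved: its corners are still at (155,182) and (172,316). I'll lower the can.

>>> play_rows:
  plan:
    - [0.4,3.1,3,0]
    - [0.4,3.0,7,0]
    - [0.3,3.0,11,0]
    - [0.3,2.9,13.5,0]
    - [0.3,2.9,14.5,0]
    - [0.3,2.9,15.5,0]
    - [0.3,2.9,16,0]

```text
t: 35.4
eef_pos: [0.6067, -0.3008, 0.0734]
ee_rot: [0.742, 0.67, 0.006, 0.004]
force: [-0.4, -0.3, -2.7]
gripper_width: 0.723
```

```bash
python3 - <<'E'
from h import *
st()
crop("scene",(270,120,420,280),"s17")
crop("top",(320,150,430,300),"t17",4)
E
```

```text
t 35.4 tcp [ 0.6067 -0.3008  0.0734] x [0.101 0.995 0.003] y [ 0.995 -0.101  0.014] z [ 0.014  0.002 -1.   ] F [-0.4 -0.3 -2.7] w 0.723 q [-0.5   0.52  1.83  0.01  0.78 -0.4 ]
s17 scale 3.75 origin 270 120
t17 scale 4 origin 320 150
```

View pics/s17.png

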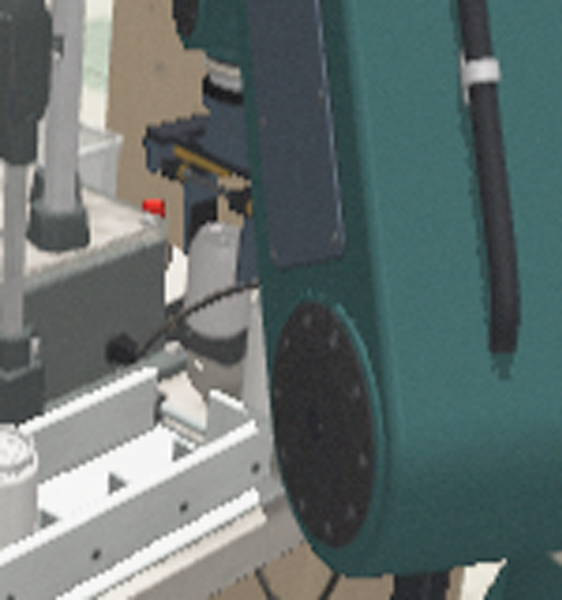

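View pics/t17.png

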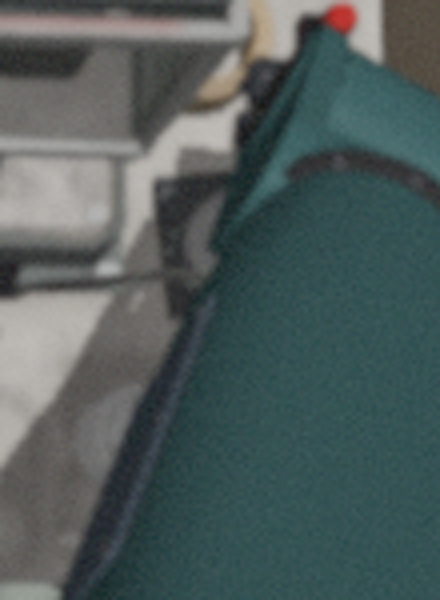

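>>> play_rows:
  plan:
    - [0,0,0.2,0]
    - [0,0,0.4,0]
    - [0,0,0.4,0]

```text
t: 35.88
eef_pos: [0.6072, -0.301, 0.0704]
ee_rot: [0.742, 0.67, 0.006, 0.004]
force: [-0.9, 1.3, 5.8]
gripper_width: 0.725
```

Contact: the force went from −2.7 N to +5.8 N at the predicted height. I'll release and lift.

>>> play_rows:
  plan:
    - [0,0,0,0]
    - [0,0,0,0]
    - [0,0,0,0]
    - [0,0,0,0]
    - [0,0,0,0]
  fingers: 9.1

```text
t: 36.5
eef_pos: [0.6071, -0.301, 0.0704]
ee_rot: [0.742, 0.67, 0.006, 0.004]
force: [-0.1, -0.2, -0.3]
gripper_width: 0.998
```

>>> play_rows:
  plan:
    - [0,0,-3,0]
    - [0,0,-8,0]
    - [0,0,-13,0]
    - [0,-4,-17,0]
    - [1,-9,-17,0]
    - [3,-14,-17,0]
    - [6,-14,-17,0]
    - [6,-14,-17,0]

```text
t: 37.5
eef_pos: [0.4712, -0.2263, 0.2389]
ee_rot: [0.742, 0.671, 0.006, 0.004]
force: [0.3, -0.5, 0.5]
gripper_width: 0.996
```

```bash
python3 - <<'E'
from h import *
st()
crop("top",(320,150,430,300),"t18",4)
crop("scene",(270,120,420,280),"s18")
E
```

```text
t 37.5 tcp [ 0.4712 -0.2263  0.2389] x [0.1   0.995 0.003] y [ 0.995 -0.1    0.015] z [ 0.015  0.002 -1.   ] F [ 0.3 -0.5  0.5] w 0.996 q [-0.5   0.06  2.08  0.01  0.99 -0.4 ]
t18 scale 4 origin 320 150
s18 scale 3.75 origin 270 120
```

View pics/t18.png

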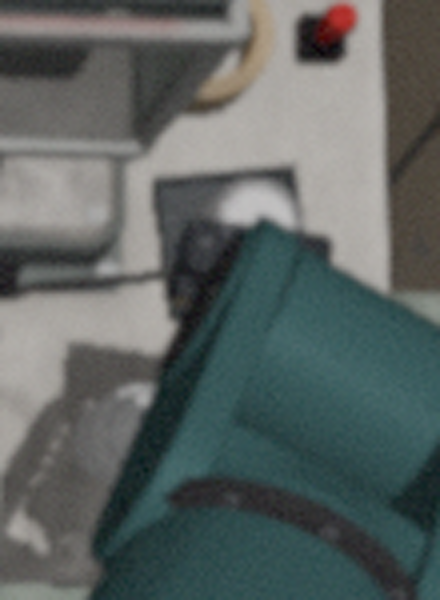

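View pics/s18.png

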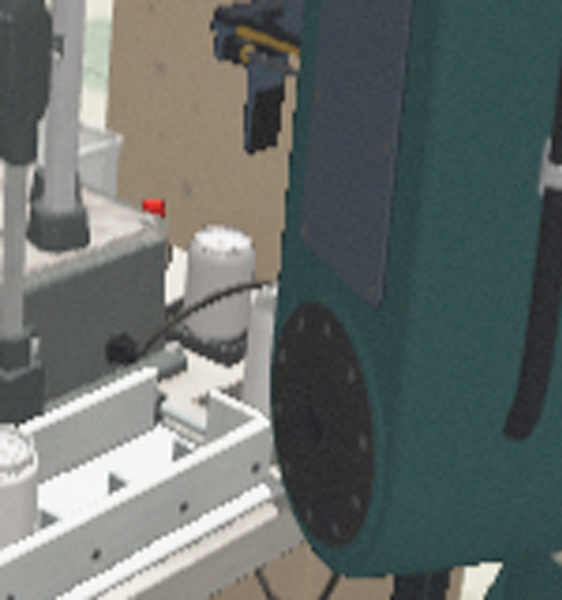

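```bash
python3 - <<'E'
from h import *
# stock a, scene s13: top rim extents; bottom
print(back("scene",[((703+.5)/4.21-.5+180,(84+.5)/4.21-.5+180)],.122))
print("top t15", back("top",(np.array([(144,433),(358,466)])+.5)/4-.5+[320,150],.122))
# ring overlay on original first top picture
im=cv2.imread("pics/top0_raw.png"); s=6; x0,y0=330,235
o=cv2.resize(im[y0:y0+60,x0:x0+100],None,fx=s,fy=s,interpolation=cv2.INTER_CUBIC)
for c in((.4621,-.2168),(.4428,-.3566)):
  for z,col in((.122,(0,0,255)),(0,(0,255,0))):
    for k in np.linspace(0,6.28,40):
      p=(proj("top",[(c[0]+.033*np.cos(k),c[1]+.033*np.sin(k),z)])[0]-[x0,y0]+.5)*s; cv2.circle(o,(int(p[0]),int(p[1])),1,col,-1)
cv2.imwrite("pics/ov.png",o)
im=cv2.imread("pics/s13.png")
for c in((.4621,-.2168),):
  for z,col in((.122,(0,0,255)),(0,(0,255,0))):
    for k in np.linspace(0,6.28,40):
      p=(proj("scene",[(c[0]+.033*np.cos(k),c[1]+.033*np.sin(k),z)])[0]-[180,180]+.5)*4.2105; cv2.circle(im,(int(p[0]),int(p[1])),1,col,-1)
cv2.imwrite("pics/ov2.png",im[0:300,500:800])
E
```

```text
[[ 0.45921059 -0.21454057  0.122     ]]
top t15 [[ 0.46245927 -0.21688225  0.122     ]
 [ 0.44449323 -0.35589049  0.122     ]]
```

View pics/ov.png

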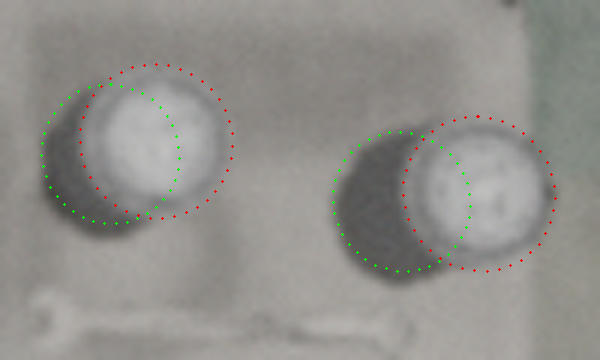

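View pics/ov2.png

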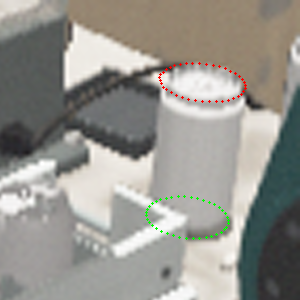

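```bash
python3 - <<'E'
from h import *
plan([((.460,-.216,.239),A),((.460,-.216,.079),A)])
E
```

```text
t 37.6 tcp [ 0.4718 -0.2276  0.2388] x [0.101 0.995 0.003] y [ 0.995 -0.101  0.015] z [ 0.015  0.001 -1.   ] F [-0.4 -0.  -0.5] w 0.997 q [-0.5   0.06  2.08  0.01  0.99 -0.4 ]
[[1.0, -1.3, -0.0, -0.12], [1.0, -1.5, 16.0, -0.12]]
```

>>> play_rows:
  plan:
    - [1.0,-1.3,0,-0.12]
    - [1.0,-1.3,4,-0.12]
    - [1.0,-1.4,8,-0.12]
    - [1.0,-1.4,12,-0.12]
    - [1.0,-1.5,16,-0.12]
    - [1.0,-1.5,16,-0.12]
    - [1.0,-1.5,16,-0.12]

```text
t: 38.48
eef_pos: [0.461, -0.2166, 0.0797]
ee_rot: [0.7, 0.714, 0.006, 0.005]
force: [-0.1, 0.3, 0.4]
gripper_width: 0.995
```

>>> play_rows:
  plan:
    - [0,0,0,0]
    - [0,0,0,0]
    - [0,0,0,0]
    - [0,0,0,0]
    - [0,0,0,0]
    - [0,0,0,0]
  fingers: 5.5
  newtons: 25

```text
t: 39.22
eef_pos: [0.4617, -0.2169, 0.0804]
ee_rot: [0.7, 0.714, 0.006, 0.006]
force: [-0.4, 0.3, 8.6]
gripper_width: 0.722
```

```bash
python3 - <<'E'
from h import *
st()
E
```

```text
t 39.23 tcp [ 0.4617 -0.2169  0.0804] x [-0.019  1.    -0.   ] y [1.    0.019 0.017] z [ 0.017  0.    -1.   ] F [-0.4  0.3  8.6] w 0.722 q [-0.49  0.29  2.17  0.01  0.66 -0.52]
```

```bash
sed -i 's/^O=np.array.*/O=np.array([.4365,.034,0]);A=.02/' h.py; python3 - <<'E'
from h import *
plan([((.4617,-.217,.23),None),((.437,-.1,.23),A),(rk(.002,.038,.23),A)])
E
```

```text
t 39.23 tcp [ 0.4617 -0.2169  0.0804] x [-0.019  1.    -0.   ] y [1.    0.019 0.017] z [ 0.017  0.    -1.   ] F [-0.4  0.3  8.6] w 0.722 q [-0.49  0.29  2.17  0.01  0.66 -0.52]
[[-0.0, 0.3, -15.0, 0.0], [11.7, -2.0, -15.0, -0.0], [28.9, -1.6, -15.0, -0.0]]
```

>>> play_rows:
  plan:
    - [0,0,-1,0]
    - [0,0,-5,0]
    - [0,0,-10,0]
    - [0,0.2,-15,0]
    - [0,0.2,-15,0]
    - [5.8,-1,-15,0]
    - [11.7,-2,-15,0]
    - [11.7,-2,-15,0]

```text
t: 40.22
eef_pos: [0.435, -0.0974, 0.2287]
ee_rot: [0.699, 0.715, 0.006, 0.005]
force: [-0.0, -0.6, -3.2]
gripper_width: 0.724
```

>>> play_rows:
  plan:
    - [5,0,0,0]
    - [10,0.1,0,0]
    - [15,0.3,0,0]
    - [17.1,0.4,0,0]
    - [17.1,0.4,0,0]

```text
t: 40.85
eef_pos: [0.4348, 0.0743, 0.2281]
ee_rot: [0.698, 0.716, 0.005, 0.004]
force: [0.1, -0.0, -3.1]
gripper_width: 0.722
```

```bash
python3 - <<'E'
from h import *
crop("scene",(230,130,370,280),"s19")
plan([(rk(.002,.038,.16),A),(rk(.002,.038,.09),A)])
E
```

```text
s19 scale 4.0 origin 230 130
t 40.9 tcp [0.4348 0.0735 0.2281] x [-0.024  1.     0.001] y [1.    0.024 0.013] z [ 0.013  0.001 -1.   ] F [-0.3 -0.4 -3.7] w 0.723 q [ 0.12 -0.08  2.24 -0.    0.97  0.09]
[[-0.2, 0.2, 6.8, 0.0], [-0.2, 0.1, 13.8, 0.0]]
```

View pics/s19.png

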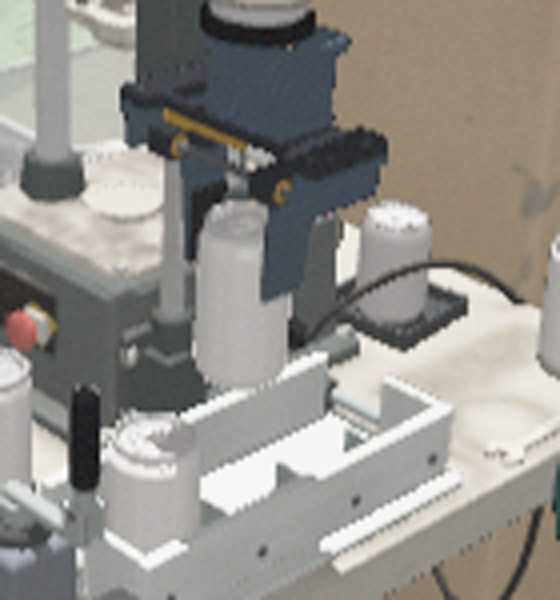

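>>> play_rows:
  plan:
    - [-0.2,0.3,2,0]
    - [-0.2,0.3,5,0]
    - [-0.2,0.2,7.5,0]
    - [-0.2,0.2,8.5,0]

```text
t: 41.4
eef_pos: [0.4373, 0.0707, 0.1419]
ee_rot: [0.699, 0.715, 0.004, 0.004]
force: [-1.8, 6.2, 24.6]
gripper_width: 0.723
```

```bash
python3 - <<'E'
from h import *
crop("scene",(240,170,350,280),"s20")
plan([(rk(.002,.038,.09),A)])
m=[]
E
```

```text
s20 scale 5.454545454545454 origin 240 170
t 41.45 tcp [0.4376 0.0708 0.1418] x [-0.022  1.     0.001] y [1.    0.022 0.011] z [ 0.011  0.001 -1.   ] F [-1.2  0.6 -4.8] w 0.723 q [ 0.11  0.08  2.28 -0.    0.77  0.09]
[[0.1, -0.0, 5.2, 0.0]]
```

View pics/s20.png

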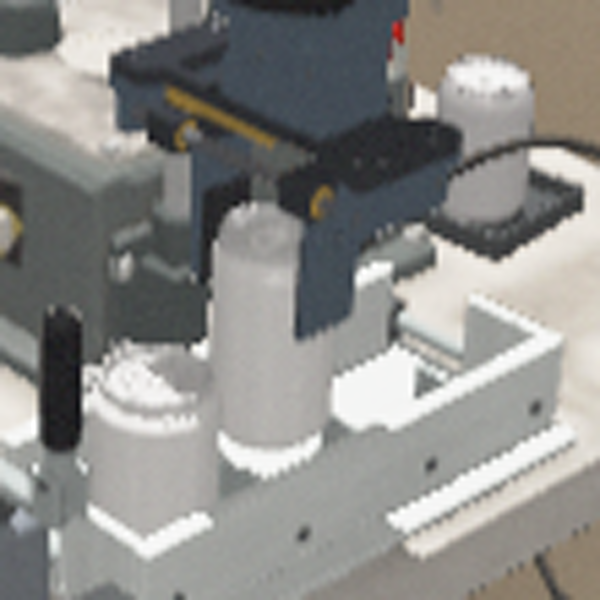

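>>> play_rows:
  plan:
    - [0,0,-0.5,0]
    - [0,0.4,-0.5,0]
    - [0,0.8,-0.5,0]
    - [0,0.8,0.3,0]
    - [0,0.8,0.8,0]
    - [0,0.8,1.2,0]

```text
t: 42.2
eef_pos: [0.4454, 0.071, 0.1292]
ee_rot: [0.699, 0.715, 0.004, 0.004]
force: [-0.1, -0.3, -3.7]
gripper_width: 0.722
```

```bash
python3 - <<'E'
from h import *
st()
crop("scene",(240,170,350,280),"s21")
E
```

```text
t 42.2 tcp [0.4454 0.071  0.1292] x [-0.022  1.     0.   ] y [1.    0.022 0.011] z [ 0.011  0.001 -1.   ] F [-0.1 -0.3 -3.7] w 0.722 q [ 0.11  0.11  2.27 -0.    0.75  0.08]
s21 scale 5.454545454545454 origin 240 170
```

View pics/s21.png

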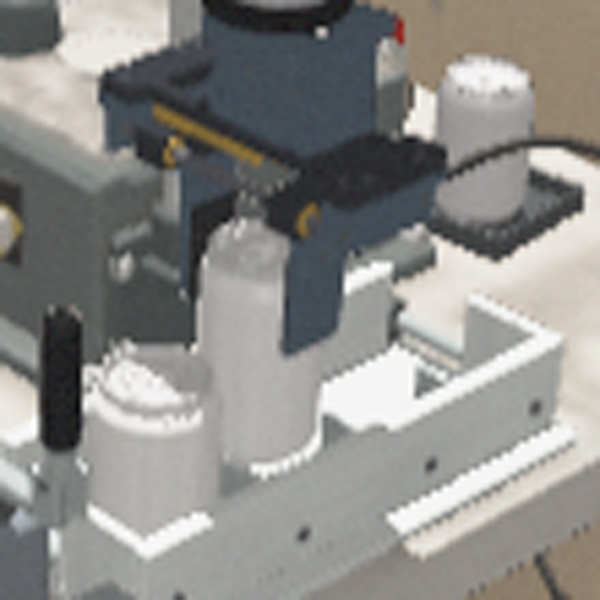

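>>> play_rows:
  plan:
    - [0,0,1,0]
    - [0,0,2,0]
    - [0,0,3,0]
    - [0,0,3.7,0]
    - [0,0,3.7,0]

```text
t: 42.88
eef_pos: [0.4453, 0.071, 0.0914]
ee_rot: [0.699, 0.715, 0.003, 0.003]
force: [0.7, -0.6, -3.4]
gripper_width: 0.72
```

>>> play_rows:
  plan:
    - [0,0,0.2,0]
    - [0,0,0.4,0]
    - [0,0,0.4,0]

```text
t: 43.25
eef_pos: [0.4459, 0.0709, 0.088]
ee_rot: [0.699, 0.715, 0.004, 0.003]
force: [-3.1, -3.6, 9.4]
gripper_width: 0.723
```

>>> play_rows:
  plan:
    - [0,0,-0.2,0]
    - [0,-0.3,-0.2,0]
    - [0,-0.5,-0.2,0]
    - [0,-0.6,-0.2,0]
    - [0,-0.6,-0.2,0]

```text
t: 43.88
eef_pos: [0.4398, 0.0708, 0.09]
ee_rot: [0.699, 0.715, 0.004, 0.003]
force: [0.9, 1.4, -3.2]
gripper_width: 0.726
```

>>> play_rows:
  plan:
    - [0,-0.1,0,0]
    - [0,-0.2,0,0]
    - [0,-0.3,0,0]
    - [0,-0.3,0,0]

```text
t: 44.38
eef_pos: [0.4373, 0.0709, 0.0901]
ee_rot: [0.699, 0.715, 0.004, 0.004]
force: [3.3, 3.4, -2.7]
gripper_width: 0.728
```

>>> play_rows:
  plan:
    - [0,0.1,0,0]
    - [0,0.1,0.2,0]
    - [0,0.1,0.2,0]

```text
t: 44.75
eef_pos: [0.4382, 0.0708, 0.088]
ee_rot: [0.699, 0.715, 0.004, 0.004]
force: [1.4, 1.4, -1.3]
gripper_width: 0.721
```

>>> play_rows:
  plan:
    - [0,0,0,0]
    - [0,0,0,0]
    - [0,0,0,0]
    - [0,0,0,0]
    - [0,0,0,0]
  fingers: 9.1

```text
t: 45.38
eef_pos: [0.4381, 0.0708, 0.088]
ee_rot: [0.699, 0.715, 0.004, 0.004]
force: [0.6, 0.2, 0.2]
gripper_width: 0.996
```

>>> play_rows:
  plan:
    - [0,0,-4,0]
    - [0,0,-9,0]
    - [0,0,-14,0]
    - [-5,0,-15,0]
    - [-10,0,-15,0]
    - [-15,0,-15,0]
    - [-20,0,-15,0]
    - [-25,0,-15,0]

```text
t: 46.38
eef_pos: [0.442, -0.1809, 0.2381]
ee_rot: [0.699, 0.715, 0.004, 0.004]
force: [0.3, 1.1, -0.6]
gripper_width: 0.997
```

```bash
sed -i 's/^O=np.array.*/O=np.array([.438,.034,0]);A=.02/' h.py; python3 - <<'E'
from h import *
st()
crop("scene",(200,170,350,280),"s22")
crop("top",(130,220,330,300),"t22",4)
plan([((.4435,-.3562,.235),A),((.4435,-.3562,.079),A)])
E
```

```text
t 46.38 tcp [ 0.442  -0.1809  0.2381] x [-0.022  1.     0.   ] y [1.    0.022 0.011] z [ 0.011  0.    -1.   ] F [ 0.3  1.1 -0.6] w 0.997 q [-0.44 -0.02  2.16  0.01  0.99 -0.47]
s22 scale 5.333333333333333 origin 200 170
t22 scale 4 origin 130 220
t 46.48 tcp [ 0.4423 -0.1826  0.2381] x [-0.019  1.    -0.   ] y [1.    0.019 0.011] z [ 0.011 -0.    -1.   ] F [ 0.1  0.9 -0.4] w 0.995 q [-0.44 -0.02  2.16  0.01  0.99 -0.47]
[[-17.4, -0.2, 0.3, -0.0], [-17.4, -0.4, 15.9, -0.0]]
```

View pics/s22.png

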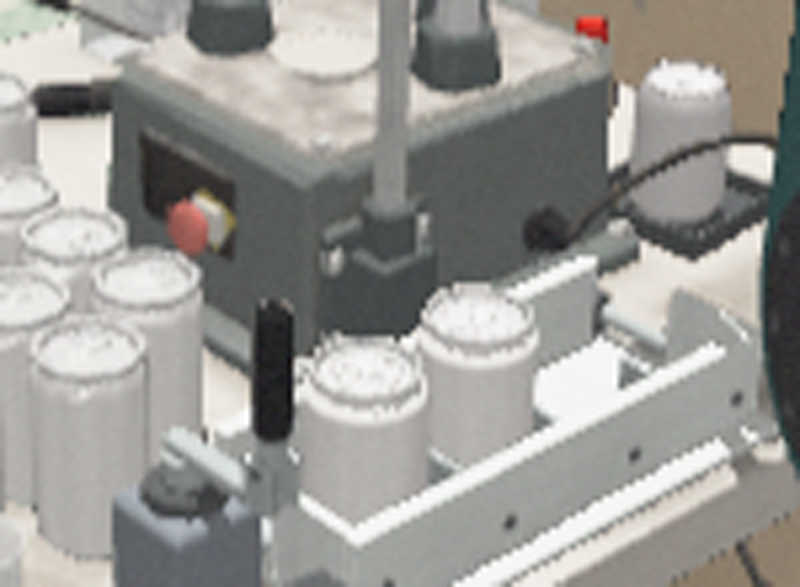

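View pics/t22.png

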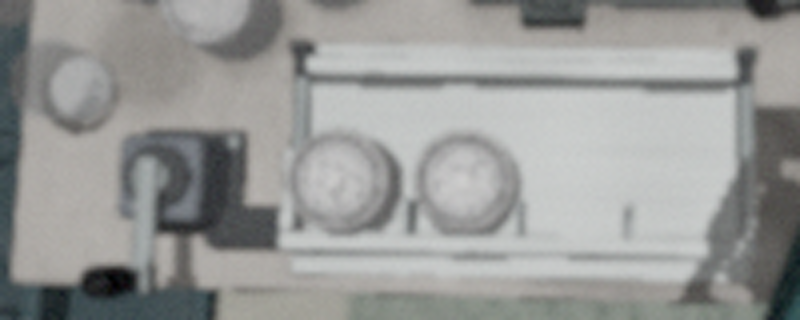

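The new can stands at (467,183) beside the kit can at (342,183), and it is level with it. Now the second stock can.

>>> play_rows:
  plan:
    - [-6,-0.1,0.2,0]
    - [-12,-0.2,0.3,0]
    - [-17.4,-0.2,0.3,0]
    - [-17.4,-0.3,5,0]
    - [-17.4,-0.3,10,0]
    - [-17.4,-0.4,14,0]
    - [-17.4,-0.4,15.9,0]
    - [-17.4,-0.4,15.9,0]

```text
t: 47.48
eef_pos: [0.4432, -0.3561, 0.0786]
ee_rot: [0.7, 0.714, 0.004, 0.003]
force: [0.6, 0.1, 0.1]
gripper_width: 0.998
```

>>> play_rows:
  plan:
    - [0,0,0,0]
    - [0,0,0,0]
    - [0,0,0,0]
    - [0,0,0,0]
    - [0,0,0,0]
    - [0,0,0,0]
  fingers: 5.5
  newtons: 25

```text
t: 48.22
eef_pos: [0.4439, -0.3566, 0.0796]
ee_rot: [0.7, 0.714, 0.004, 0.004]
force: [0.7, 0.9, 8.7]
gripper_width: 0.725
```

```bash
python3 - <<'E'
from h import *
plan([((.444,-.356,.235),None),((.446,-.2,.235),A),(rk(.008,-.038,.235),A)])
E
```

```text
t 48.23 tcp [ 0.4439 -0.3566  0.0796] x [-0.02  1.   -0.  ] y [1.    0.02  0.011] z [ 0.011 -0.    -1.   ] F [0.7 0.9 8.7] w 0.725 q [-0.72  0.37  2.05  0.01  0.71 -0.75]
[[0.1, 0.2, -15.5, 0.0], [15.7, 0.7, -15.5, -0.0], [35.3, 1.1, -15.5, -0.0]]
```

>>> play_rows:
  plan:
    - [0,0,-1,0]
    - [0,0,-5,0]
    - [0,0.1,-10,0]
    - [0,0.2,-15.5,0]
    - [5,0.4,-15.5,0]
    - [10,0.6,-15.5,0]
    - [15.7,0.7,-15.5,0]
    - [20,0.8,-15.5,0]

```text
t: 49.22
eef_pos: [0.4455, -0.1545, 0.2349]
ee_rot: [0.7, 0.714, 0.004, 0.004]
force: [1.1, 0.1, -4.1]
gripper_width: 0.724
```

```bash
python3 - <<'E'
from h import *
plan([(rk(.008,-.038,.235),A),(rk(.008,-.038,.15),A)])
E
```

```text
t 49.23 tcp [ 0.4455 -0.1545  0.2349] x [-0.02  1.   -0.  ] y [1.    0.02  0.011] z [ 0.011  0.    -1.   ] F [ 1.1  0.1 -4.1] w 0.724 q [-0.39 -0.03  2.18  0.01  0.98 -0.41]
[[15.1, 0.4, -0.0, -0.0], [15.1, 0.3, 8.5, -0.0]]
```

>>> play_rows:
  plan:
    - [5,-0.2,0,0]
    - [10,-0.1,0,0]
    - [15.1,0.1,0,0]
    - [15.1,0.1,0,0]
    - [15.1,0.1,4,0]
    - [15.1,0,8.5,0]
    - [15.1,0,8.5,0]

```text
t: 50.1
eef_pos: [0.4412, -0.004, 0.148]
ee_rot: [0.7, 0.714, 0.002, 0.002]
force: [-0.2, 0.3, -2.6]
gripper_width: 0.723
```

```bash
python3 - <<'E'
from h import *
plan([(rk(.005,-.038,.13),A),(rk(.005,-.038,.09),A)])
crop("scene",(240,160,370,280),"s23")
E
```

```text
t 50.1 tcp [ 0.4412 -0.004   0.148 ] x [-0.019  1.     0.   ] y [1.    0.019 0.005] z [ 0.005  0.    -1.   ] F [-0.2  0.3 -2.6] w 0.723 q [-0.06  0.06  2.28  0.    0.79 -0.08]
[[0.0, 0.2, 1.8, -0.0], [0.0, 0.2, 5.8, -0.0]]
s23 scale 5.0 origin 240 160
```

View pics/s23.png

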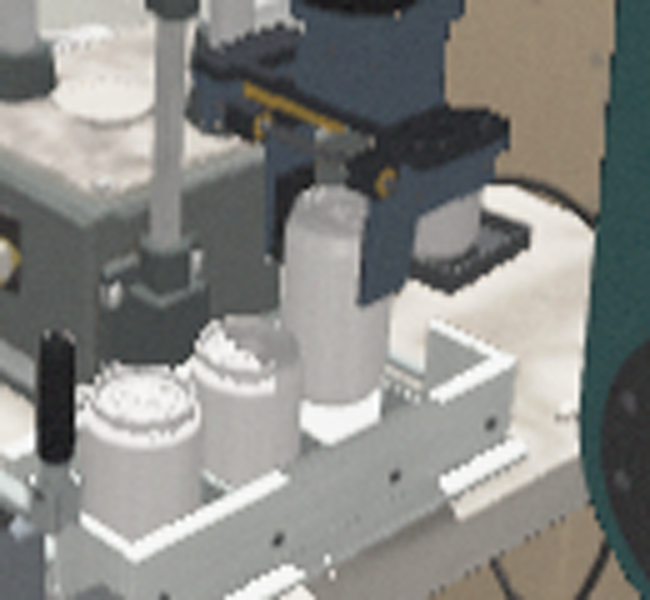

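>>> play_rows:
  plan:
    - [0,0.3,0,0]
    - [0,0.3,1,0]
    - [0,0.3,2,0]
    - [0,0.3,2,0]

```text
t: 50.65
eef_pos: [0.4453, -0.0039, 0.1291]
ee_rot: [0.7, 0.714, 0.002, 0.002]
force: [0.4, 0.9, -4.3]
gripper_width: 0.718
```

>>> play_rows:
  plan:
    - [0,0,1,0]
    - [0,0,2,0]
    - [0,0,3,0]
    - [0,0,3.6,0]
    - [0,0,3.9,0]
    - [0,0,3.9,0]

```text
t: 51.4
eef_pos: [0.4455, -0.0039, 0.09]
ee_rot: [0.7, 0.714, 0.002, 0.002]
force: [-1.1, -0.0, -4.3]
gripper_width: 0.723
```

>>> play_rows:
  plan:
    - [0,-0.3,0,0]
    - [0,-0.6,0,0]
    - [0,-0.6,0,0]
    - [0,-0.6,0.2,0]
    - [0,-0.6,0.3,0]
    - [0,-0.6,0.3,0]

```text
t: 52.15
eef_pos: [0.4399, -0.0039, 0.0875]
ee_rot: [0.7, 0.714, 0.002, 0.002]
force: [-3.3, 1.1, 11.8]
gripper_width: 0.717
```

>>> play_rows:
  plan:
    - [0,0,0,0]
    - [0,0,0,0]
    - [0,0,0,0]
    - [0,0,0,0]
    - [0,0,0,0]
  fingers: 9.1

```text
t: 52.78
eef_pos: [0.4399, -0.0039, 0.0874]
ee_rot: [0.7, 0.714, 0.002, 0.002]
force: [0.3, -0.7, 0.8]
gripper_width: 0.992
```

>>> play_rows:
  plan:
    - [0,0,-4,0]
    - [0,0,-9,0]
    - [0,0,-14,0]
    - [-4,0,-19,0]
    - [-9,0,-24,0]
    - [-15,0,-25,0]
    - [-20,0,-25,0]

```text
t: 53.65
eef_pos: [0.4424, -0.2061, 0.3392]
ee_rot: [0.7, 0.714, 0.003, 0.004]
force: [1.6, 0.7, 0.1]
gripper_width: 0.999
```

```bash
python3 - <<'E'
from h import *
st()
crop("scene",(180,160,370,290),"s24")
crop("top",(130,140,430,300),"t24")
E
```

```text
t 53.65 tcp [ 0.4424 -0.2061  0.3392] x [-0.019  1.    -0.001] y [1.    0.019 0.009] z [ 0.009 -0.001 -1.   ] F [1.6 0.7 0.1] w 0.999 q [-0.49 -0.11  2.06  0.    1.19 -0.51]
s24 scale 4.2105263157894735 origin 180 160
t24 scale 2.6666666666666665 origin 130 140
```

View pics/s24.png

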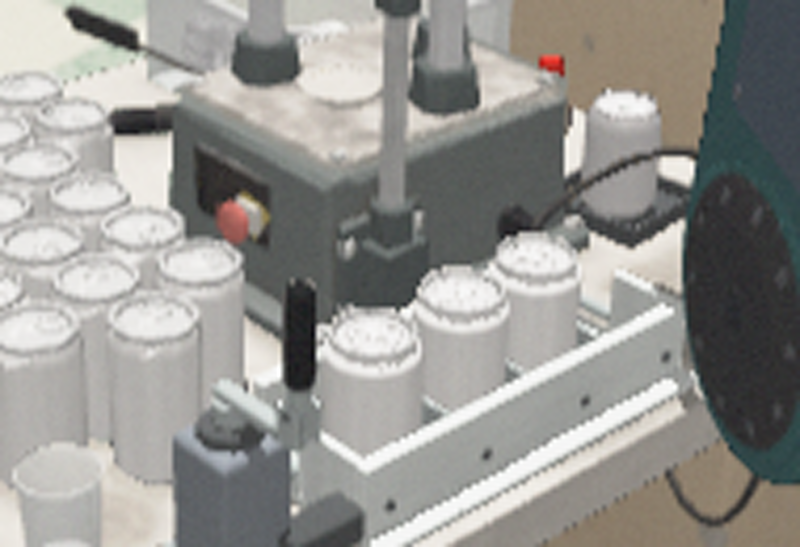

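View pics/t24.png

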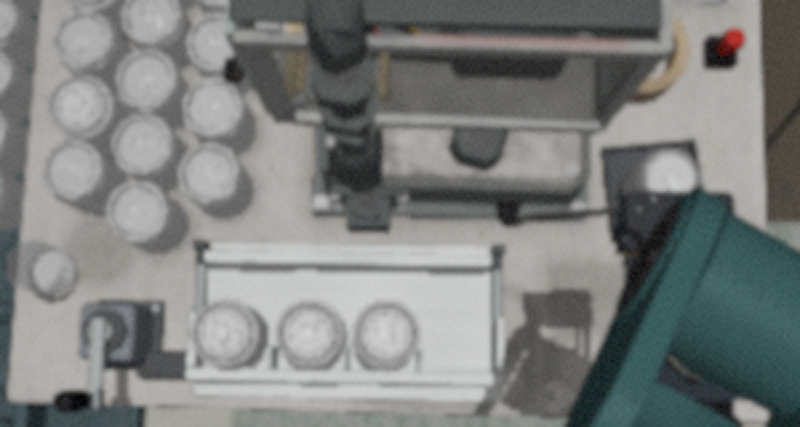

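All three full-size cans are in adjacent places, and the short can is in the tray. Next I return to the crank to shut the clamp.

```bash
python3 - <<'E'
from h import *
plan([((.438,.0,.33),A),((.438,.1,.33),A),(cpos(7.85,.31),A+7.85)])
E
```

```text
t 53.75 tcp [ 0.442  -0.208   0.3378] x [-0.015  1.    -0.001] y [1.    0.015 0.007] z [ 0.007 -0.001 -1.   ] F [-0.8  0.5 -0.3] w 0.997 q [-0.49 -0.11  2.06  0.    1.19 -0.51]
[[20.8, -0.1, 0.8, -0.0], [30.8, 0.1, 0.8, -0.0], [47.8, -6.7, 2.7, 1.57]]
```

>>> play_rows:
  plan:
    - [6,0,0.8,0]
    - [12,0,0.8,0]
    - [18,-0.1,0.8,0]
    - [24,0,0.8,0]
    - [30.8,0.1,0.8,-0.18]
    - [36,-1.8,0.8,-0.36]
    - [42,-4.2,0.8,-0.54]
    - [47.8,-6.7,0.8,-0.72]
  fingers: 5.0

```text
t: 54.75
eef_pos: [0.3673, 0.2683, 0.329]
ee_rot: [0.403, 0.915, 0.001, 0.003]
force: [0.3, -0.6, 0.3]
gripper_width: 0.554
```

```bash
python3 - <<'E'
from h import *
plan([(cpos(7.85,.31),A+7.85),(cpos(7.85,.18),A+7.85)])
E
```

```text
t 54.75 tcp [0.3673 0.2683 0.329 ] x [-0.675  0.737 -0.005] y [0.737 0.675 0.005] z [ 0.007 -0.    -1.   ] F [ 0.3 -0.6  0.3] w 0.554 q [ 0.58 -0.17  2.12 -0.    1.18 -0.16]
[[0.0, 0.0, 1.9, -0.85], [0.1, -0.1, 14.9, -0.85]]
```

>>> play_rows:
  plan:
    - [0,0,0,-0.18]
    - [0,0,0,-0.36]
    - [0,0,0,-0.54]
    - [0,0,0,-0.72]
    - [0,0,1,-0.85]
    - [0.1,0,6,-0.85]
    - [0.1,-0.1,11,-0.85]
    - [0.1,-0.1,14.9,-0.85]

```text
t: 55.75
eef_pos: [0.3659, 0.2682, 0.1781]
ee_rot: [-0.011, 1.0, -0.001, 0.003]
force: [1.2, 0.5, 0.3]
gripper_width: 0.549
```

>>> play_rows:
  plan:
    - [0,0,0,0]
    - [0,0,0,0]
    - [0,0,0,0]
    - [0,0,0,0]
  fingers: 2.5

```text
t: 56.25
eef_pos: [0.3664, 0.2685, 0.1793]
ee_rot: [-0.011, 1.0, 0.0, 0.004]
force: [-0.1, 0.6, 0.4]
gripper_width: 0.276
```

```bash
python3 - <<'E'
from h import *
crank(7.85-np.arange(1,9)*.17)
crop("scene",(180,160,370,290),"s25")
E
```

```text
t 56.25 tcp [0.3664 0.2685 0.1793] x [-1.    -0.021 -0.008] y [-0.021  1.    -0.   ] z [ 0.008  0.    -1.   ] F [-0.1  0.6  0.4] w 0.276 q [ 0.58  0.03  2.24 -0.01  0.86 -1.  ]
[[-0.2, 1.1, -0.1, 0.18], [-0.5, 2.2, -0.1, 0.35], [-1.0, 3.2, -0.1, 0.52], [-1.6, 4.1, -0.1, 0.69], [-2.3, 4.9, -0.1, 0.86], [-3.2, 5.5, -0.0, 1.03], [-4.2, 6.0, -0.0, 1.2], [-5.3, 6.3, -0.0, 1.37]]
s25 scale 4.2105263157894735 origin 180 160
```

View pics/s25.png

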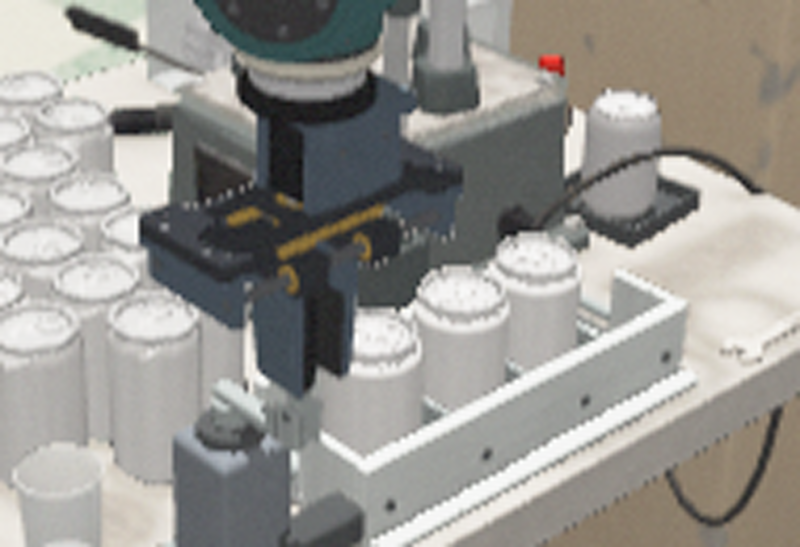

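The handle is in the cage between the fingers, near (320,340). I'll crank clockwise.

>>> play_rows:
  plan:
    - [-0.2,1.1,0,0.17]
    - [-0.5,2.2,0,0.34]
    - [-1.0,3.2,0,0.51]
    - [-1.6,4.1,0,0.68]
    - [-2.3,4.9,0,0.85]
    - [-3.2,5.5,0,1.02]
    - [-4.2,6.0,0,1.19]
    - [-5.3,6.3,0,1.36]

```text
t: 57.3
eef_pos: [0.4178, 0.3327, 0.1796]
ee_rot: [0.623, 0.782, 0.002, 0.003]
force: [-3.3, 0.3, 0.1]
gripper_width: 0.274
```

```bash
python3 - <<'E'
from h import *
crank(6.49-np.arange(1,9)*.17)
E
```

```text
t 57.3 tcp [0.4178 0.3327 0.1796] x [-0.224  0.975 -0.002] y [0.975 0.224 0.007] z [ 0.007 -0.    -1.   ] F [-3.3  0.3  0.1] w 0.274 q [ 0.63  0.16  2.09 -0.01  0.88  0.41]
[[-0.1, 1.1, -0.0, 0.17], [-0.4, 2.2, -0.0, 0.34], [-0.8, 3.2, -0.0, 0.51], [-1.4, 4.1, -0.0, 0.68], [-2.2, 4.9, -0.0, 0.85], [-3.1, 5.6, -0.0, 1.02], [-4.1, 6.0, 0.0, 1.19], [-5.1, 6.4, 0.0, 1.36]]
```

>>> play_rows:
  plan:
    - [-0.1,1.1,0,0.17]
    - [-0.4,2.2,0,0.34]
    - [-0.8,3.2,0,0.51]
    - [-1.4,4.1,0,0.68]
    - [-2.2,4.9,0,0.85]
    - [-3.1,5.6,0,1.02]
    - [-4.1,6.0,0,1.19]
    - [-5.1,6.4,0,1.36]

```text
t: 58.3
eef_pos: [0.4918, 0.2973, 0.1804]
ee_rot: [0.977, 0.214, 0.003, 0.001]
force: [-2.7, 0.8, 0.1]
gripper_width: 0.276
```

```bash
python3 - <<'E'
from h import *
crank(5.13-np.arange(1,8)*.17)
E
```

```text
t 58.3 tcp [0.4918 0.2973 0.1804] x [0.908 0.418 0.006] y [ 0.418 -0.908  0.003] z [ 0.007  0.    -1.   ] F [-2.7  0.8  0.1] w 0.276 q [ 0.5   0.23  2.01 -0.    0.9   1.65]
[[-0.1, 1.1, 0.0, 0.16], [-0.4, 2.2, 0.0, 0.33], [-0.9, 3.2, 0.0, 0.5], [-1.5, 4.1, 0.0, 0.67], [-2.2, 4.9, 0.0, 0.84], [-3.1, 5.6, 0.0, 1.01], [-4.1, 6.1, 0.0, 1.18]]
```

>>> play_rows:
  plan:
    - [-0.1,1.1,0,0.16]
    - [-0.4,2.2,0,0.33]
    - [-0.9,3.2,0,0.5]
    - [-1.5,4.1,0,0.67]
    - [-2.2,4.9,0,0.84]
    - [-3.1,5.6,0,1.01]
    - [-4.1,6.1,0,1.18]
    - [-4.1,6.1,0,1.18]

```text
t: 59.3
eef_pos: [0.4799, 0.2245, 0.1807]
ee_rot: [0.931, -0.365, 0.003, -0.001]
force: [0.1, -0.1, -0.4]
gripper_width: 0.277
```

```bash
python3 - <<'E'
from h import *
st()
crop("scene",(180,160,370,290),"s26")
E
```

```text
t 59.3 tcp [0.4799 0.2245 0.1807] x [ 0.733 -0.68   0.005] y [-0.68  -0.733 -0.005] z [ 0.007  0.    -1.   ] F [ 0.1 -0.1 -0.4] w 0.277 q [ 0.39  0.15  2.1  -0.    0.88  2.72]
s26 scale 4.2105263157894735 origin 180 160
```

View pics/s26.png

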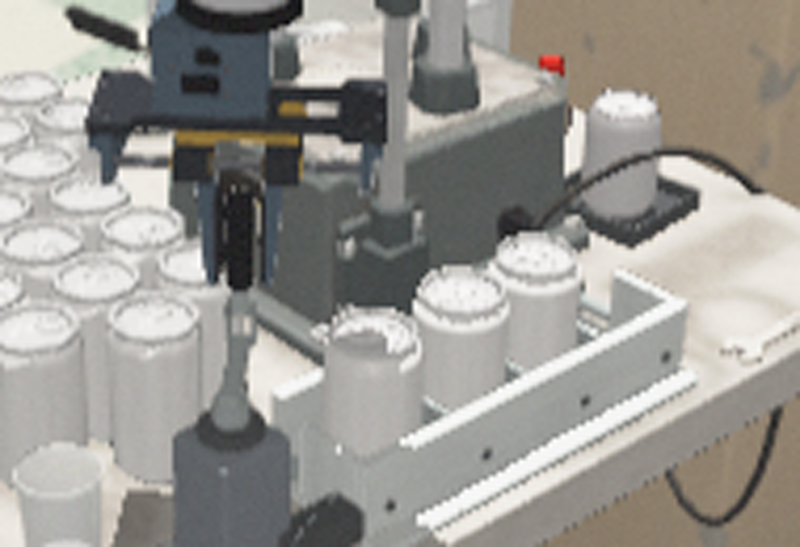

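>>> play_rows:
  plan:
    - [0,0,0,0]
    - [0,0,0,0]
    - [0,0,0,0]
    - [0,0,-4,0]
    - [0,0,-8,0]
    - [0,0,-12,0]
    - [0,0,-12,-0.18]
    - [0,0,-12,-0.36]
  fingers: 5.0

```text
t: 60.35
eef_pos: [0.4795, 0.2248, 0.3013]
ee_rot: [0.982, -0.188, 0.004, -0.001]
force: [-0.5, 0.7, 0.4]
gripper_width: 0.547
```

>>> play_rows:
  plan:
    - [0,0,0,-0.18]
    - [0,0,0,-0.36]
    - [0,0,0,-0.54]
    - [0,0,0,-0.72]
    - [0,0,0,-0.9]
    - [0,0,0,-1.08]
    - [0,0,0,-1.26]
    - [0,0,0,-1.44]

```text
t: 61.35
eef_pos: [0.4795, 0.2249, 0.3012]
ee_rot: [0.861, 0.509, 0.004, 0.002]
force: [-0.6, 0.0, 0.8]
gripper_width: 0.551
```

```bash
python3 - <<'E'
from h import *
crank([3.96],.3);crank([3.96],.18)
E
```

```text
t 61.35 tcp [0.4795 0.2249 0.3012] x [0.482 0.876 0.005] y [ 0.876 -0.482  0.007] z [ 0.008  0.001 -1.   ] F [-0.6  0.   0.8] w 0.551 q [ 0.4   0.    2.02 -0.    1.11  0.9 ]
[[0.2, 0.1, 0.1, -1.34]]
t 61.35 tcp [0.4795 0.2249 0.3012] x [0.482 0.876 0.005] y [ 0.876 -0.482  0.007] z [ 0.008  0.001 -1.   ] F [-0.6  0.   0.8] w 0.551 q [ 0.4   0.    2.02 -0.    1.11  0.9 ]
[[0.1, -0.0, 12.1, -1.34]]
```

>>> play_rows:
  plan:
    - [0,0,0,-0.18]
    - [0,0,0,-0.36]
    - [0,0,0,-0.54]
    - [0,0,0,-0.72]
    - [0,0,0,-0.9]
    - [0,0,0,-1.08]
    - [0,0,0,-1.26]
    - [0,0,0,-1.34]

```text
t: 62.35
eef_pos: [0.4795, 0.2249, 0.3011]
ee_rot: [0.356, 0.934, 0.002, 0.004]
force: [0.4, -0.3, -0.5]
gripper_width: 0.549
```

>>> play_rows:
  plan:
    - [0,0,6,0]
    - [0,0,12,0]
    - [0,0,12,0]
    - [0,0,12,0]

```text
t: 62.85
eef_pos: [0.4815, 0.2255, 0.1831]
ee_rot: [0.356, 0.934, 0.002, 0.004]
force: [-0.9, 0.4, 0.2]
gripper_width: 0.55
```

>>> play_rows:
  plan:
    - [0,0,0,0]
    - [0,0,0,0]
    - [0,0,0,0]
    - [0,0,0,0]
  fingers: 2.5

```text
t: 63.35
eef_pos: [0.4815, 0.2255, 0.1834]
ee_rot: [0.356, 0.934, 0.002, 0.004]
force: [0.4, 0.2, -0.4]
gripper_width: 0.277
```

```bash
python3 - <<'E'
from h import *
crank(3.95-np.arange(1,9)*.17)
E
```

```text
t 63.35 tcp [0.4815 0.2255 0.1834] x [-0.746  0.666 -0.006] y [0.666 0.746 0.008] z [ 0.01   0.001 -1.   ] F [ 0.4  0.2 -0.4] w 0.277 q [ 0.4   0.15  2.09 -0.    0.88 -0.44]
[[0.2, -1.2, 0.3, 0.18], [0.5, -2.2, 0.3, 0.35], [1.0, -3.2, 0.3, 0.52], [1.6, -4.1, 0.3, 0.69], [2.4, -4.9, 0.3, 0.86], [3.3, -5.6, 0.3, 1.03], [4.3, -6.1, 0.3, 1.2], [5.3, -6.4, 0.3, 1.37]]
```

>>> play_rows:
  plan:
    - [0.2,-1.2,0.2,0.18]
    - [0.5,-2.2,0.3,0.35]
    - [1.0,-3.2,0.3,0.52]
    - [1.6,-4.1,0.3,0.69]
    - [2.4,-4.9,0.3,0.86]
    - [3.3,-5.6,0.3,1.03]
    - [4.3,-6.1,0.3,1.2]
    - [5.3,-6.4,0.3,1.37]

```text
t: 64.35
eef_pos: [0.3995, 0.2133, 0.1799]
ee_rot: [0.869, 0.496, 0.005, 0.002]
force: [2.6, -0.2, -0.5]
gripper_width: 0.273
```

```bash
python3 - <<'E'
from h import *
crank(2.59-np.arange(1,9)*.17)
E
```

```text
t 64.35 tcp [0.3995 0.2133 0.1799] x [0.509 0.861 0.007] y [ 0.861 -0.509  0.008] z [ 0.011  0.002 -1.   ] F [ 2.6 -0.2 -0.5] w 0.273 q [ 0.44  0.02  2.24 -0.    0.86  0.98]
[[0.1, -1.1, -0.0, 0.17], [0.4, -2.2, -0.0, 0.34], [0.8, -3.2, -0.0, 0.51], [1.5, -4.1, -0.0, 0.68], [2.2, -4.9, -0.0, 0.85], [3.1, -5.6, -0.0, 1.02], [4.1, -6.0, -0.0, 1.19], [5.1, -6.4, -0.0, 1.36]]
```

>>> play_rows:
  plan:
    - [0.1,-1.1,0,0.17]
    - [0.4,-2.2,0,0.34]
    - [0.8,-3.2,0,0.51]
    - [1.5,-4.1,0,0.68]
    - [2.2,-4.9,0,0.85]
    - [3.1,-5.6,0,1.02]
    - [4.1,-6.0,0,1.19]
    - [5.1,-6.4,0,1.36]

```text
t: 65.35
eef_pos: [0.3702, 0.2898, 0.1796]
ee_rot: [0.987, -0.163, 0.005, -0.001]
force: [1.0, -2.9, -0.5]
gripper_width: 0.273
```

```bash
python3 - <<'E'
from h import *
crank(1.23-np.arange(1,4)*.14)
crop("scene",(180,160,370,290),"s27")
E
```

```text
t 65.35 tcp [0.3702 0.2898 0.1796] x [ 0.947 -0.322  0.009] y [-0.322 -0.947 -0.005] z [ 0.01   0.001 -1.   ] F [ 1.  -2.9 -0.5] w 0.273 q [ 0.62  0.06  2.21 -0.01  0.86  2.52]
[[0.1, -0.9, -0.0, 0.13], [0.3, -1.8, -0.0, 0.27], [0.6, -2.7, -0.0, 0.41]]
s27 scale 4.2105263157894735 origin 180 160
```

View pics/s27.png

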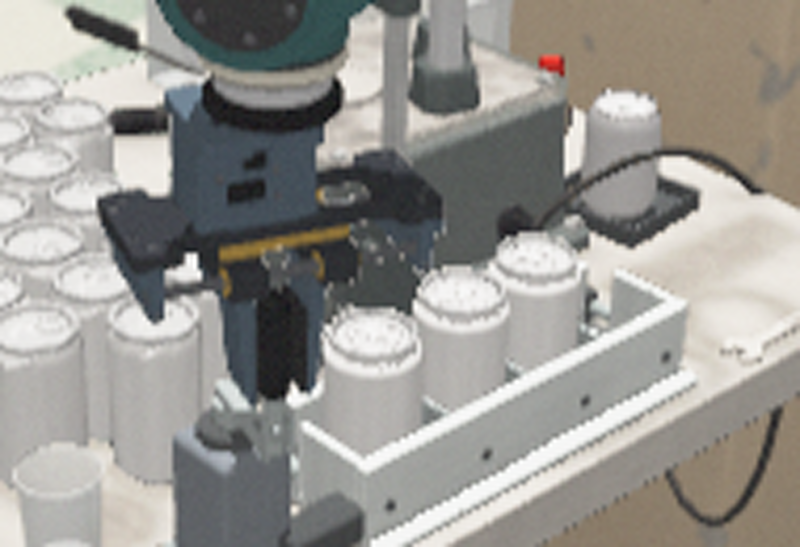

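Everything is still in order. I'll go to about 0.85 rad and regrip.

>>> play_rows:
  plan:
    - [0.1,-0.9,0,0.13]
    - [0.3,-1.8,0,0.27]
    - [0.6,-2.6,0,0.39]
    - [0.6,-2.6,0,0.39]

```text
t: 65.9
eef_pos: [0.385, 0.3134, 0.18]
ee_rot: [0.935, -0.354, 0.005, -0.003]
force: [0.4, 1.1, 0.2]
gripper_width: 0.276
```

>>> play_rows:
  plan:
    - [0,0,0,0]
    - [0,0,0,0]
    - [0,0,0,0]
    - [0,0,-4,0]
    - [0,0,-8,0]
    - [0,0,-12,0]
    - [0,0,-12,-0.18]
    - [0,0,-12,-0.36]
  fingers: 5.0

```text
t: 66.9
eef_pos: [0.3838, 0.3132, 0.3006]
ee_rot: [0.984, -0.178, 0.006, -0.002]
force: [-0.2, 0.3, -0.7]
gripper_width: 0.547
```

>>> play_rows:
  plan:
    - [0,0,0,-0.18]
    - [0,0,0,-0.36]
    - [0,0,0,-0.54]
    - [0,0,0,-0.72]
    - [0,0,0,-0.9]
    - [0,0,0,-1.08]
    - [0,0,0,-1.26]
    - [0,0,0,-1.44]

```text
t: 67.9
eef_pos: [0.3837, 0.3131, 0.3006]
ee_rot: [0.855, 0.518, 0.006, 0.002]
force: [0.3, 0.9, -0.4]
gripper_width: 0.546
```

```bash
python3 - <<'E'
from h import *
crank([.85],.3);crank([.85],.18)
E
```

```text
t 67.9 tcp [0.3837 0.3131 0.3006] x [0.463 0.886 0.008] y [ 0.886 -0.463  0.009] z [ 0.012  0.003 -1.   ] F [ 0.3  0.9 -0.4] w 0.546 q [ 0.64 -0.06  2.08 -0.01  1.11  1.12]
[[-0.2, -0.0, 0.1, -1.35]]
t 67.9 tcp [0.3837 0.3131 0.3006] x [0.463 0.886 0.008] y [ 0.886 -0.463  0.009] z [ 0.012  0.003 -1.   ] F [ 0.3  0.9 -0.4] w 0.546 q [ 0.64 -0.06  2.08 -0.01  1.11  1.12]
[[-0.3, -0.1, 12.1, -1.35]]
```

>>> play_rows:
  plan:
    - [0,0,0,-0.18]
    - [0,0,0,-0.36]
    - [0,0,0,-0.54]
    - [0,0,0,-0.72]
    - [0,0,0,-0.9]
    - [0,0,0,-1.08]
    - [0,0,0,-1.26]
    - [0,0,0,-1.35]

```text
t: 68.9
eef_pos: [0.3836, 0.313, 0.3005]
ee_rot: [0.342, 0.94, 0.003, 0.005]
force: [-0.5, -0.8, 0.7]
gripper_width: 0.553
```

>>> play_rows:
  plan:
    - [0,0,6,0]
    - [0,0,12,0]
    - [0,0,12,0]
    - [0,0,12,0]

```text
t: 69.4
eef_pos: [0.3859, 0.3139, 0.1825]
ee_rot: [0.342, 0.94, 0.004, 0.006]
force: [0.3, 0.5, 0.3]
gripper_width: 0.549
```

>>> play_rows:
  plan:
    - [0,0,0,0]
    - [0,0,0,0]
    - [0,0,0,0]
    - [0,0,0,0]
  fingers: 2.5

```text
t: 69.9
eef_pos: [0.3859, 0.3139, 0.1828]
ee_rot: [0.342, 0.94, 0.004, 0.006]
force: [-0.4, -0.4, 0.8]
gripper_width: 0.273
```

```bash
python3 - <<'E'
from h import *
crank([.7,.55,.4,.25,.1,-.02])
crop("scene",(180,160,370,290),"s28")
E
```

```text
t 69.9 tcp [0.3859 0.3139 0.1828] x [-0.767  0.642 -0.008] y [0.642 0.767 0.011] z [ 0.013  0.004 -1.   ] F [-0.4 -0.4  0.8] w 0.273 q [ 0.64  0.1   2.16 -0.01  0.87 -0.23]
[[0.0, 0.6, 0.3, 0.15], [-0.2, 1.5, 0.3, 0.3], [-0.6, 2.4, 0.3, 0.45], [-1.1, 3.3, 0.3, 0.6], [-1.7, 4.0, 0.3, 0.75], [-2.2, 4.6, 0.3, 0.87]]
s28 scale 4.2105263157894735 origin 180 160
```

View pics/s28.png

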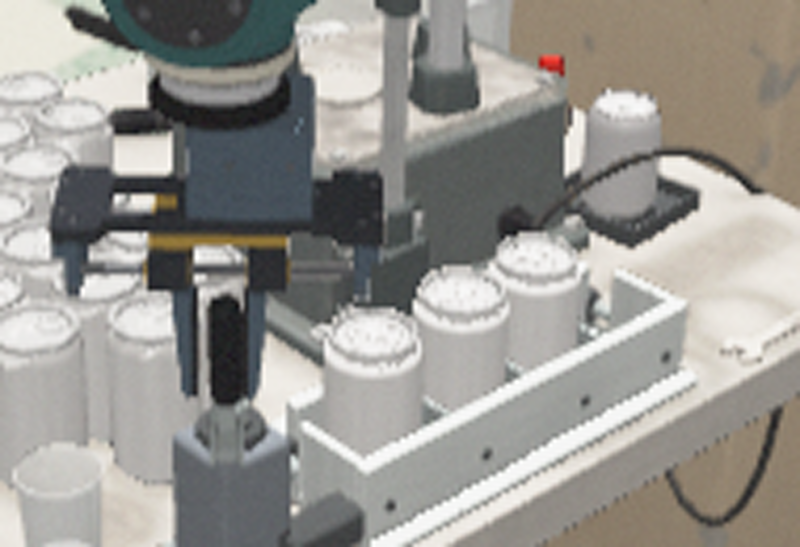

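>>> play_rows:
  plan:
    - [0,0.6,0.2,0.15]
    - [-0.2,1.5,0.3,0.3]
    - [-0.6,2.4,0.3,0.45]
    - [-1.1,3.3,0.3,0.6]
    - [-1.7,4.0,0.3,0.75]
    - [-2.1,4.4,0.3,0.83]

```text
t: 70.7
eef_pos: [0.4302, 0.3342, 0.18]
ee_rot: [0.693, 0.721, 0.006, 0.003]
force: [-2.8, 1.8, -0.9]
gripper_width: 0.272
```

```bash
python3 - <<'E'
from h import *
crank([-.03,-.06,-.09,-.12])
E
```

```text
t 70.7 tcp [0.4302 0.3342 0.18  ] x [-0.04   0.999  0.003] y [0.999 0.04  0.012] z [ 0.012  0.004 -1.   ] F [-2.8  1.8 -0.9] w 0.272 q [ 0.62  0.18  2.07 -0.01  0.88  0.58]
[[0.0, 0.3, 0.0, 0.05], [0.0, 0.5, 0.0, 0.08], [-0.0, 0.7, 0.0, 0.11], [-0.0, 0.9, 0.0, 0.14]]
```

>>> play_rows:
  plan:
    - [0,0.2,0,0.02]
    - [0,0.4,0,0.04]
    - [0,0.5,0,0.04]
    - [0,0.5,0,0.04]

```text
t: 71.2
eef_pos: [0.4351, 0.3344, 0.18]
ee_rot: [0.707, 0.707, 0.006, 0.003]
force: [-1.8, 2.3, -0.6]
gripper_width: 0.275
```

>>> play_rows:
  plan:
    - [0,0.1,0,0]
    - [0,0.2,0,0]
    - [0,0.3,0,0]
    - [0,0.3,0,0]

```text
t: 71.7
eef_pos: [0.4372, 0.3344, 0.1799]
ee_rot: [0.707, 0.707, 0.005, 0.002]
force: [-10.7, 3.3, 3.1]
gripper_width: 0.276
```

>>> play_rows:
  plan:
    - [0,0.2,0,0]
    - [0,0.3,0,0]
    - [0,0.3,0,0]

```text
t: 72.08
eef_pos: [0.4377, 0.3344, 0.1797]
ee_rot: [0.707, 0.707, 0.002, 0.001]
force: [-24.2, 5.4, 12.2]
gripper_width: 0.275
```

>>> play_rows:
  plan:
    - [0,-0.4,0,0]
    - [0,-0.4,0,0]
    - [0,-0.4,-0.8,0]
    - [0,-0.4,-0.8,0]
  fingers: 5.0

```text
t: 72.58
eef_pos: [0.4344, 0.3346, 0.1886]
ee_rot: [0.707, 0.707, 0.003, 0.001]
force: [0.1, 0.1, 0.3]
gripper_width: 0.55
```

```bash
python3 - <<'E'
from h import *
st()
crop("scene",(180,160,370,290),"s29")
crop("top",(130,215,330,300),"t29",4)
E
```

```text
t 72.58 tcp [0.4344 0.3346 0.1886] x [0.001 1.    0.003] y [ 1.    -0.001  0.006] z [ 0.006  0.003 -1.   ] F [0.1 0.1 0.3] w 0.55 q [ 0.61  0.17  2.06 -0.    0.9   0.62]
s29 scale 4.2105263157894735 origin 180 160
t29 scale 4 origin 130 215
```

View pics/s29.png

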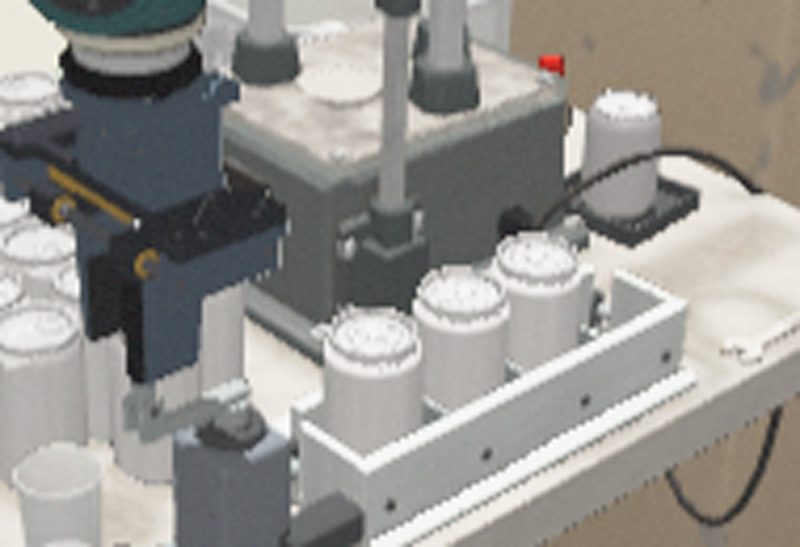

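View pics/t29.png

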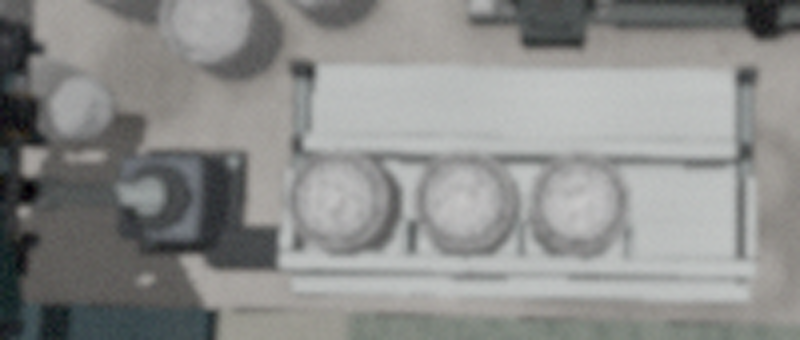

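The clamp is shut: the bar's face is at the same row as at the start. Now I grip the handle and fold it.

>>> play_rows:
  plan:
    - [0,0,0,0]
    - [0,0,0,0]
    - [0,0,0,0]
    - [0,0,0,0]
    - [0,0,0,0]
  fingers: 1.0
  newtons: 20

```text
t: 73.3
eef_pos: [0.4339, 0.3344, 0.1878]
ee_rot: [0.707, 0.707, 0.003, 0.001]
force: [0.6, -0.5, 0.3]
gripper_width: 0.215
```

```bash
python3 - <<'E'
from h import *
s=robot.read_state();p=s["eef_pos"]
R=p[2]+.019-.152; print("R",R)
pts=[]
for f in(78,66,54,42,30,18,7,0):
    f=np.radians(f); pts.append(((p[0],p[1]-R*np.cos(f),.152+R*np.sin(f)-.019),None))
plan(pts)
E
```

```text
R 0.05484672447857061
t 73.3 tcp [0.4339 0.3344 0.1878] x [0.001 1.    0.003] y [ 1.    -0.001  0.005] z [ 0.005  0.003 -1.   ] F [ 0.6 -0.5  0.3] w 0.215 q [ 0.61  0.17  2.06 -0.    0.9   0.62]
[[-1.1, 0.0, 0.1, 0.0], [-2.2, -0.0, 0.5, 0.0], [-3.2, -0.0, 1.0, 0.0], [-4.1, -0.0, 1.8, 0.0], [-4.8, -0.0, 2.7, 0.0], [-5.2, -0.0, 3.8, 0.0], [-5.5, -0.0, 4.8, 0.0], [-5.5, -0.0, 5.5, 0.0]]
```

>>> play_rows:
  plan:
    - [-1.1,0,0.1,0]
    - [-2.2,0,0.5,0]
    - [-3.2,0,1.0,0]
    - [-4.1,0.1,1.8,0]
    - [-4.8,0.1,2.7,0]
    - [-5.2,0.1,3.8,0]

```text
t: 74.05
eef_pos: [0.435, 0.2816, 0.1502]
ee_rot: [0.707, 0.707, 0.002, 0.001]
force: [-5.6, -12.2, 16.3]
gripper_width: 0.211
```

```bash
python3 - <<'E'
from h import *
st()
crop("scene",(180,180,320,310),"s30")
E
```

```text
t 74.05 tcp [0.435  0.2816 0.1502] x [0.    1.    0.001] y [ 1.    -0.     0.004] z [ 0.004  0.001 -1.   ] F [ -5.6 -12.2  16.3] w 0.211 q [ 0.53  0.18  2.13 -0.    0.82  0.53]
s30 scale 4.615384615384615 origin 180 180
```

View pics/s30.png

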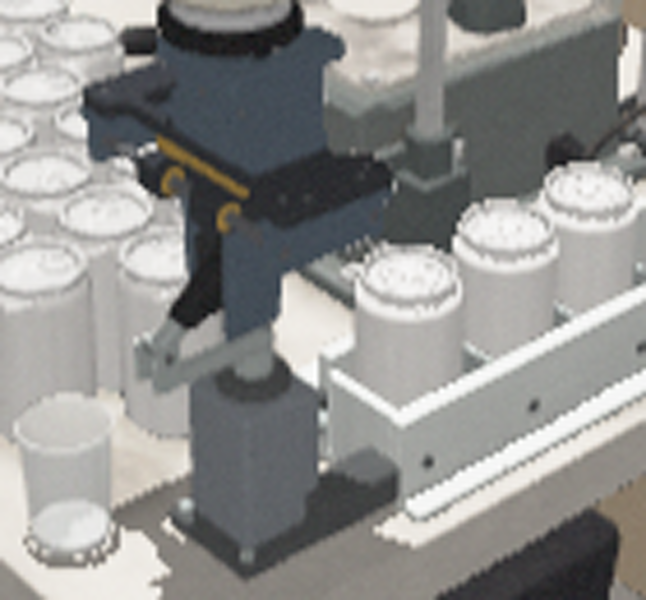

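>>> play_rows:
  plan:
    - [-0.2,0,0.7,0]
    - [-0.3,0,1.3,0]
    - [-0.3,0,1.6,0]
    - [-0.3,0,1.6,0]

```text
t: 74.6
eef_pos: [0.4348, 0.2769, 0.1329]
ee_rot: [0.707, 0.707, 0.001, 0.002]
force: [1.8, -13.5, 5.5]
gripper_width: 0.213
```

```bash
python3 - <<'E'
from h import *
st()
crop("scene",(180,180,320,310),"s31")
E
```

```text
t 74.6 tcp [0.4348 0.2769 0.1329] x [-0.001  1.    -0.001] y [1.    0.001 0.004] z [ 0.004 -0.001 -1.   ] F [  1.8 -13.5   5.5] w 0.213 q [ 0.52  0.21  2.14 -0.    0.79  0.53]
s31 scale 4.615384615384615 origin 180 180
```

View pics/s31.png

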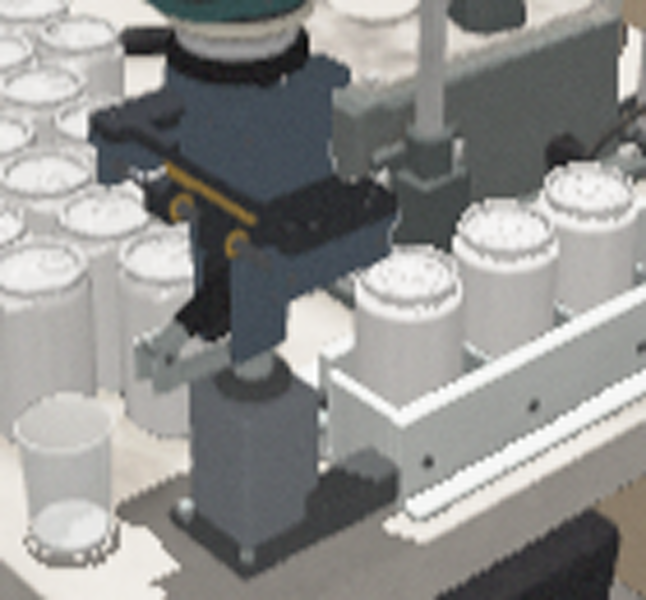

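>>> play_rows:
  plan:
    - [0,0,0,0]
    - [0,0,0,0]
    - [0,0,0,0]
    - [0,0,0,0]
  fingers: 5.0

```text
t: 75.15
eef_pos: [0.4347, 0.277, 0.1329]
ee_rot: [0.707, 0.707, 0.001, 0.002]
force: [-0.4, 0.1, -1.3]
gripper_width: 0.548
```

>>> play_rows:
  plan:
    - [0,0,-4,0]
    - [0,0,-8,0]
    - [0,0,-9,0]
    - [0,0,-9,0]

```text
t: 75.65
eef_pos: [0.4345, 0.2772, 0.2231]
ee_rot: [0.707, 0.707, 0.001, 0.002]
force: [-0.4, -0.3, 0.1]
gripper_width: 0.55
```

>>> play_rows:
  plan:
    - [-1.3,0,0,0]
    - [-1.3,0,0,0]
    - [-1.3,0,0,0]
    - [-1.3,0,0,0]
    - [-1.3,0,0,0]
    - [-1.3,0,0,0]
  fingers: 0

```text
t: 76.4
eef_pos: [0.4345, 0.2643, 0.2231]
ee_rot: [0.707, 0.707, 0.001, 0.002]
force: [-0.6, -0.6, 0.4]
gripper_width: 0.006
```

```bash
python3 - <<'E'
from h import *
st()
crop("scene",(180,180,320,310),"s32")
E
```

```text
t 76.4 tcp [0.4345 0.2643 0.2231] x [-0.001  1.    -0.001] y [1.    0.001 0.004] z [ 0.004 -0.001 -1.   ] F [-0.6 -0.6  0.4] w 0.006 q [ 0.5   0.06  2.11 -0.    0.97  0.5 ]
s32 scale 4.615384615384615 origin 180 180
```

View pics/s32.png

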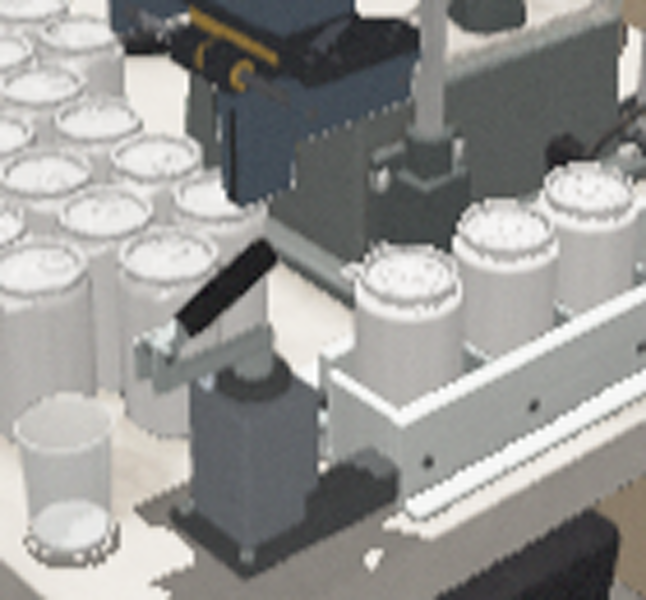

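The handle is at about 20°. I'll press it down from above with closed fingers.

>>> play_rows:
  plan:
    - [0,0,1.5,0]
    - [0,0,3,0]
    - [0,0,4,0]
    - [0,0,5,0]
    - [0,0,5.6,0]

```text
t: 77.08
eef_pos: [0.4346, 0.2641, 0.1663]
ee_rot: [0.707, 0.707, 0.001, 0.002]
force: [-0.1, -2.7, 3.6]
gripper_width: 0.008
```

>>> play_rows:
  plan:
    - [0,0,0.3,0]
    - [0,0,0.6,0]
    - [0,0,0.6,0]

```text
t: 77.45
eef_pos: [0.4349, 0.2642, 0.1615]
ee_rot: [0.707, 0.707, 0.001, 0.002]
force: [-6.5, -7.7, 22.2]
gripper_width: 0.004
```

>>> play_rows:
  plan:
    - [0,0,-3,0]
    - [0,0,-8,0]
    - [0,0,-14,0]
    - [-5,0,-17,0]
    - [-11,0,-17,0]
    - [-17,0,-17,0]
    - [-23,0,-17,0]
    - [-29,0,-17,0]

```text
t: 78.45
eef_pos: [0.4342, -0.0273, 0.3321]
ee_rot: [0.707, 0.708, 0.002, 0.002]
force: [1.6, 0.3, 0.3]
gripper_width: 0.003
```

>>> play_rows:
  plan:
    - [-6,0,0,0]
    - [-12,0,0,0]
    - [-18,0,0,0]
    - [-24,0,0,0]
    - [-28,0,0,0]
    - [-30,0,0,0]
    - [-30,0,0,0]

```text
t: 79.32
eef_pos: [0.4346, -0.3275, 0.3321]
ee_rot: [0.707, 0.707, 0.002, 0.002]
force: [-0.3, -0.4, -0.3]
gripper_width: 0.002
```

```bash
python3 - <<'E'
from h import *
st()
crop("scene",(180,170,320,290),"s33")
crop("top",(130,215,330,300),"t33",4)
crop("top",(130,120,430,300),"t34")
crop("scene",(180,140,420,310),"s34")
E
```

```text
t 79.33 tcp [ 0.4346 -0.3275  0.3321] x [-0.  1. -0.] y [1.    0.    0.005] z [ 0.005 -0.    -1.   ] F [-0.3 -0.4 -0.3] w 0.002 q [-0.69 -0.    1.96  0.    1.18 -0.69]
s33 scale 5.0 origin 180 170
t33 scale 4 origin 130 215
t34 scale 2.6666666666666665 origin 130 120
s34 scale 3.3333333333333335 origin 180 140
```

View pics/s33.png

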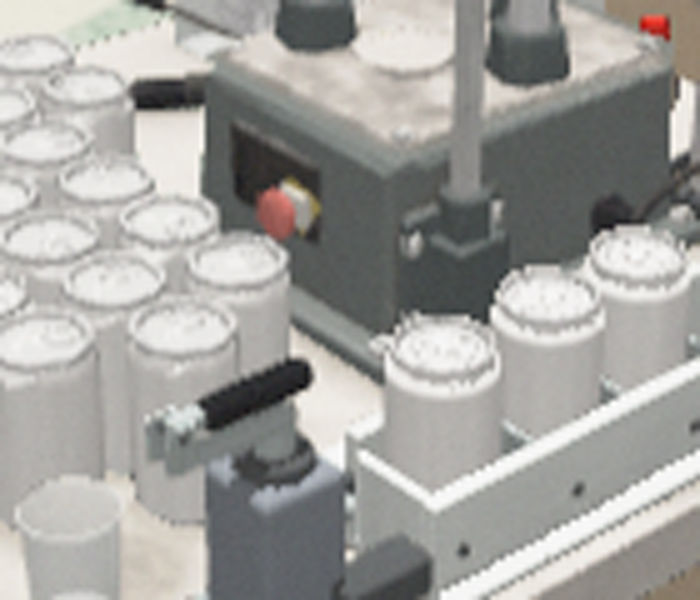

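View pics/t33.png

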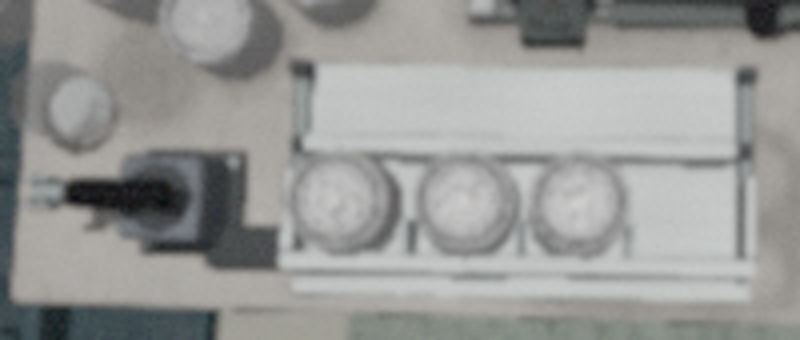

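View pics/t34.png

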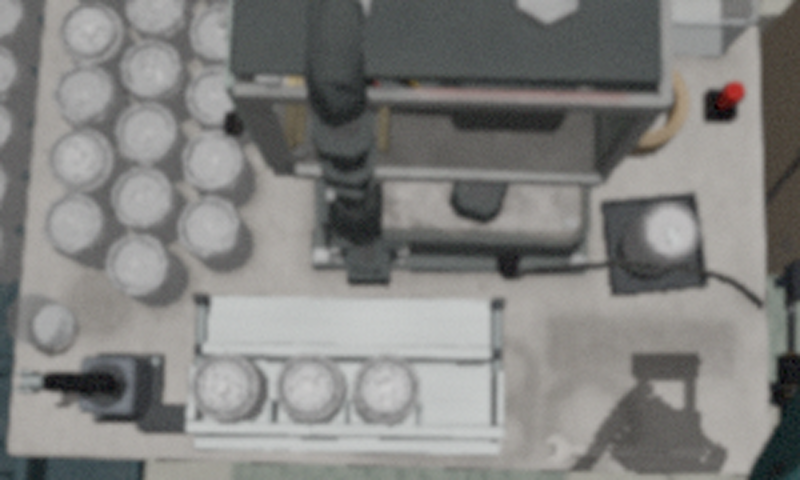

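View pics/s34.png

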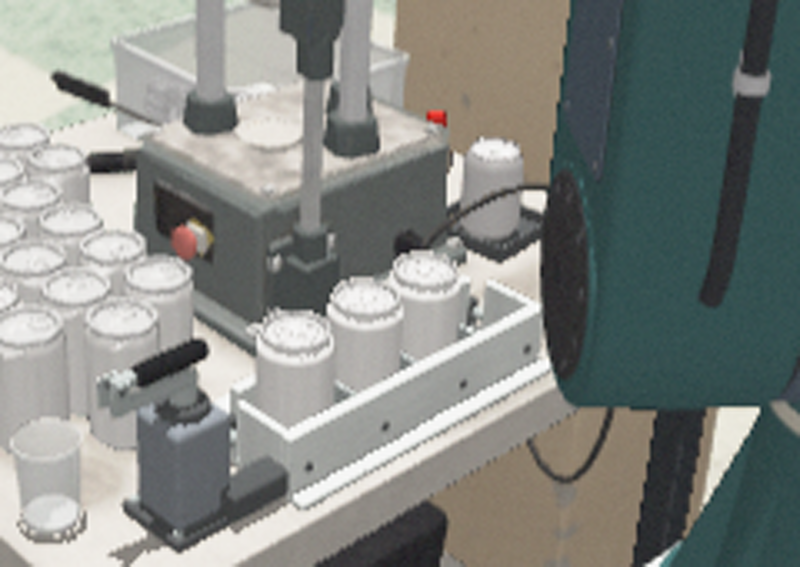

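```bash
python3 - <<'E'
from h import *
for th in(0,):
  for fo in(0,3,6,10):
    f=np.radians(fo); h=cpos(th,.152); u=np.array([np.cos(np.pi/2+A+th),np.sin(np.pi/2+A+th),0])
    P=[h-u*d*np.cos(f)+[0,0,d*np.sin(f)] for d in(.0,.016,.088)]
    print(fo,((proj("scene",P)-[180,170]+.5)*5).round(0).tolist())
crop("scene",(205,235,250,275),"s35",14)
E
```

```text
0 [[173.0, 434.0], [199.0, 422.0], [310.0, 372.0]]
3 [[173.0, 434.0], [199.0, 421.0], [309.0, 364.0]]
6 [[173.0, 434.0], [199.0, 420.0], [309.0, 357.0]]
10 [[173.0, 434.0], [198.0, 418.0], [307.0, 347.0]]
s35 scale 14 origin 205 235
```

View pics/s35.png

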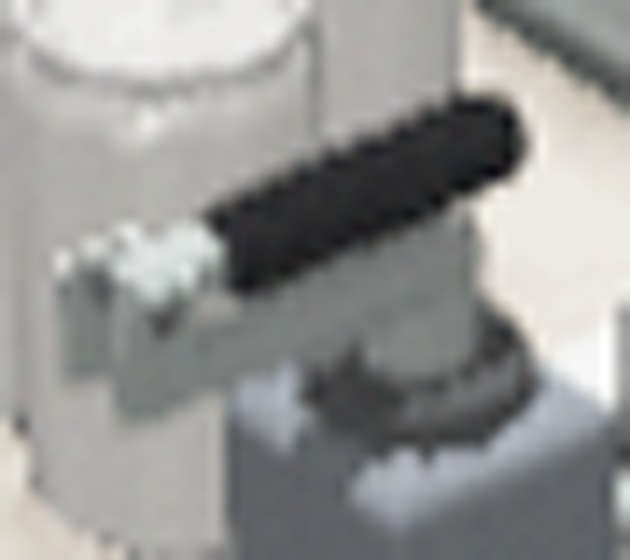

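The handle's slope is 0.43 (0.45 expected when flat, 0.52 at 3°), so it is flat. The bar is shut, the three cans are in place and the short can is in the tray. The robot is clear, so I hand in.

```bash
python3 - <<'E'
from workcell import robot
print(robot.finish_job())
E
```

```text
the job is handed in; nothing more can be done
None
```

The job is done and handed in at about 79 s, but no verdict came back. I unfolded the handle, cranked the clamp fully open, and stood the short can in the reject tray. I then loaded the two loose full-size cans into the places next to the one already there, cranked shut and folded the handle flat.

**Last checks, just before hand-in:**
- **Clamp:** open ended on a firm stop at 32 N and shut at 24 N. The bar's face is back at its starting position in the top picture.
- **Handle:** it stood vertical in every picture I took while cranking. It is now flat to within about 2°; the press down met its stop at 22 N.
- **Cans:** three full-size cans stand upright in adjacent places, and the short can stands in the tray, which I never saw move.
- **Bystanders:** the robot never went near the tape roll or the beaker, and the last pictures show nothing out of place there.

**What did not go smoothly:**
- The handle slipped in the grip both ways. It stopped about 6° short of upright and about 20° short of flat, so I finished each by pushing with closed fingers.
- The first loaded can touched the top of the fence or a fin on the way down, with a brief 25 N. I lifted it, shifted it a few millimetres and set it down again.

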